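# Draw the filter plate from the grinder's dust box and present it over the grit tin

### The arm

A 6-joint arm with a two-finger parallel gripper is mounted at the origin on a cart in front of the work surface, level with it; the furniture and walls round the work are solid. World frame = base frame: x ahead of the robot, y to its left, z up, the work surface at z = 0. Lengths are in m, angles in rad, forces in N, time in s.
With the tool pointing down it reaches from about 0.375 to 0.9 m from the base axis. Payload 3.1 kg.
Tool frame: the origin (TCP) lies at the very end of the fingers, on their centre line; the grasp point (between the pads) lies 19 mm behind it; z points along the fingers, y is the direction in which the jaws open and shut (so a half turn about z gives the same grasp; the last joint's range is limited). The gripper opens to 87 mm and grips with 3 to 60 N. Pads are 19 mm wide; open, the fingers measure 117 mm over their backs; the gripper's body (75 mm by 190 mm) begins 51 mm behind the grasp point.
Start: joints at [-0.178, 0.527, 1.433, -0, 1.181, -0.178], TCP at [0.625, 0, 0.199] pointing down, gripper open.
Joint ranges: [-3.08, 3.08], [-0.75, 2.2], [0.22, 2.44], [-1.43, 4.57], [0, 2.65], [-2.85, 2.85]. Speed limits (rad/s): [2.79, 2.79, 3.14, 3.14, 3.14, 3.14].

### API

Orientations are given as a unit quaternion [x, y, z, w].
In Python, from rig import robot gives the robot as it stands. The module is installed in compiled form; this text tells all that it offers.
- The arm moves only by the tool carry_out, never from a script. Its argument "series" is a list of rows, each a list of 7 numbers: the shift along the tool's x, y, z in mm, then the turn, a rotation vector about the tool's x, y, z in degrees, then the gripper command: -1 is shut, 1 is fully open, values between are in proportion. In form: [[tx, ty, tz, rx, ry, rz, claw], ...]. A call has 1 to 8 rows; each row is the pose to reach, as a shift and turn from the pose measured when the call began, along the tool's axes at that moment; what a row does not reach only later rows make up. A row lasts 1/8 s, in which the tool goes at most 62.5 mm and 10.7 degrees, less where a joint would pass 70% of its speed; a pose out of reach is approached as far as the arm can. A call with a gripper value outside its range is refused whole. The fingers move at their own pace and stop on an object; "force" is the grip in N (left out, the last holds). Time passes only in rows, so rows that repeat a pose let the fingers close. It gives the time, the measured TCP pose, the force and the opening at its end, in the units of the state.
- robot.get_obs(): the state, without advancing time (a new reading comes with each control period).
- robot.camera(name): name is "scene" or "side" or "wrist"; returns a dict with "pixels" (400x640x3 uint8, red, green, blue), "fx", "fy", "cx", "cy" (pixels), "position" and "attitude" of the camera in the world. Camera axes: x right, y down, z forward; pixel columns grow to the right and rows downward; lengths in m; the calibration is good to about 2 mm. A picture is of the moment at which its call begins. There is no depth.
- robot.hand_in(): hands the job in, once; it reports no verdict.
The state is a dict: "time": time; "q": joint angles; "joint_velocities": joint speeds; "joint_torque": joint torques, N m; "position": TCP position; "tool_rot": TCP orientation; "ft_force": force on the tool from outside, world axes, zero at the start; "moment": the same for the moment, N m; "grip_width": finger opening in m.
Only numpy, scipy, OpenCV 4.12 (cv2) and the standard library are available. Lean on these libraries where they do the work, as an engineer would, in place of code of your own. Each camera call takes 0.05 s, during which the arm holds its last target.

### The job

Lift the hinged cover flap of the grinder's dust filter box, which has a bar handle, until it stands open upright, and leave it open. Draw the filter plate up out of its slot and hold it upright, a little above the mouth of the open grit tin and centred over it, touching neither tin nor box, with a broad mesh face turned squarely toward the robot's side of the bench. Finish while still holding the plate there with the gripper, the tin standing where it was and the things lying about left alone.

Things in the scene. Friction and masses are not known exactly. Their poses are not given: they have to be found in the camera images.
- filter_box: Fixed grey sheet-metal box with louvres, 150 mm (its x) by 110 mm (its y), walls 92 mm high, 4 mm thick. Origin: centre of its underside. Flap hinge along y over its +x (far) wall; handle on the -x side. The plate stands on its 4 mm floor, along x, mid-way, in end guides (2 mm play each side, 74 mm high), free to slide straight up; its top is 30 mm above the walls, 45 mm free on either side
- flap_hinge (a point): Point on the axis of the flap's hinge, mid-way along it: 75 mm along the box's +x from its centre, 92 mm above the bench. Axes as the box's
- flap_handle (a point): Centre of the flap's bar handle: a round steel bar 10 mm thick, 70 mm long, along the box's y, its centre 28 mm above the flap's top face. With the flap shut it lies 125 mm toward the box's -x from the hinge axis and 66 mm above it (158 mm above the bench). It turns with the flap; axes are the flap's (the box's when shut)
- flap (a joint): Angle of the cover flap (rad): 0 shut, 1.57 upright, 1.9 the stop, leaning back. A 150 x 110 mm hood 38 mm deep, 0.2 kg. It may stand ajar by up to 0.12 at the start. Its hinge is stiff (0.3 N m), so the flap stays where it is left; about 4 N at the handle moves it
- filter_plate: Loose filter plate, 130 mm long (its x), 12 mm thick (its y), 118 mm high (its z): aluminium frame with dark wire mesh, 0.16 kg before variation (0.7 to 1.4 times). Origin at the centre of its underside. It starts standing upright in the box under the flap; its y is the normal of its broad faces
- plate_rail (a point): Centre of the plate's plain top rail, the place to grip: 130 mm long, 12 mm thick, 26 mm high; 13 mm below the plate's top and 105 mm above its underside. Axes as the plate's
- plate_centre (a point): Middle of the filter plate, 59 mm above its underside
- plate_foot (a point): Middle of the filter plate's lower edge
- grit_tin: Plain open grey metal tin, upright, 76 mm across, 105 mm high, loose, 0.3 kg. Origin at the centre of its underside
- tin_mouth (a point): Centre of the tin's mouth, level with its rim, 105 mm above its underside
- bench_axis (a point): Fixed point on the bench in front of the robot; its x axis points straight ahead from the robot across the bench (world x). Fixed bench grinders up to 230 mm tall stand at the left of the box, behind the tin (x from 0.46, y from -0.13 to 0.28), and at its right (y below -0.42): lead the plate and the arm round or over them
- oilstone: Bystander: grey-brown sharpening stone 50 x 150 x 25 mm, lying behind the box on its left; origin at the centre of its underside
- tape_measure: Bystander: tape measure 64 x 77 x 35 mm, lying behind the box on its right; origin at the centre of its underside
- polish_bar: Bystander: bar of polishing compound 35 x 71 x 34 mm, lying at the front left of the bench; origin at the centre of its underside
Mind the look-alikes: they are no part of the job. Several things look just like the grit_tin: the one meant starts farthest to the robot's right.

How it is judged:
By the outcome, as a careful person would: the job done as asked, in the order asked, and still so for the second after the job is handed in, while the arm keeps its last pose, push and grip.
It also fails if it takes over 70 s, if anything falls off the work surface, if the arm or the gripper's body presses on something with over 40 N, if the wrist force passes 120 N, or if a joint passes its speed limit or range.

## Working session

There is one attempt and no reset: what is moved stays moved. The work goes in short steps, Python scripts to look and compute and a tool call to move; the robot and the scene stay as the last step left them, time stands still between calls to the robot, and variables do not carry over. Pictures are saved under pics/ and viewed, and the job is handed in when it is done.

Besides the shell and the picture viewer there is one more tool, called as name(argument=value, ...) on one line, values as JSON. carry_out: Moves the arm, as the interface text tells. Its arguments: {"type":"object","properties":{"series":{"type":"array"},"force":{"type":"number"}},"required":["series"]}

```bash
mkdir -p pics; cat > h.py <<'E'
import numpy as np, cv2
from rig import robot
from scipy.spatial.transform import Rotation as R
def shot(n,f):
    c=robot.camera(n); cv2.imwrite('pics/'+f+'.png',c['pixels'][:,:,::-1]); 
    import pickle; pickle.dump(c,open('pics/'+f+'.pkl','wb')); return c
def load(f):
    import pickle; return pickle.load(open('pics/'+f+'.pkl','rb'))
def rot(c):
    a=np.array(c['attitude']); return a if a.shape==(3,3) else R.from_quat(a).as_matrix()
def ray(c,u,v):
    d=rot(c)@np.array([(u-c['cx'])/c['fx'],(v-c['cy'])/c['fy'],1]); return np.array(c['position']),d/np.linalg.norm(d)
def onz(c,u,v,z):
    p,d=ray(c,u,v); return p+d*(z-p[2])/d[2]
def tri(c1,uv1,c2,uv2):
    p,d=ray(c1,*uv1);q,e=ray(c2,*uv2)
    s=np.linalg.lstsq(np.c_[d,-e],q-p,rcond=None)[0]; a=p+d*s[0];b=q+e*s[1]
    return (a+b)/2,np.linalg.norm(a-b)
def proj(c,P):
    x=rot(c).T@(np.array(P)-np.array(c['position'])); return c['fx']*x[0]/x[2]+c['cx'],c['fy']*x[1]/x[2]+c['cy']
def st():
    o=robot.get_obs()
    for k in o: print(k,np.round(o[k],4))
E
python3 - <<'E'
from h import *
for n in('scene','side','wrist'):
    c=shot(n,n+'0'); print(n,{k:c[k] for k in c if k!='pixels'})
st()
E
```

```text
scene {'fx': 463.4347354626587, 'fy': 463.4347354626587, 'cx': 326.1295109593555, 'cy': 197.83716136795658, 'position': array([ 0.86023969, -0.86303451,  0.84200898]), 'attitude': array([ 0.89175637,  0.17393241, -0.07242471, -0.41142771])}
side {'fx': 495.4317606689942, 'fy': 495.4317606689942, 'cx': 312.32668474861975, 'cy': 206.4082807615285, 'position': array([ 0.27445979, -0.71619966,  1.06885981]), 'attitude': array([ 0.93142208, -0.20563711,  0.06916368, -0.29220314])}
wrist {'fx': 322.84057694820063, 'fy': 322.84057694820063, 'cx': 322.02886524271315, 'cy': 196.07546061656998, 'position': array([0.62516439, 0.06729385, 0.38352261]), 'attitude': array([ 9.92459076e-01, -1.99783348e-04, -1.01279954e-03,  1.22572091e-01])}
time 0.15
q [-0.1785  0.5283  1.4336  0.      1.1814 -0.1785]
joint_velocities [-0.0016 -0.003  -0.0025 -0.0004 -0.      0.001 ]
joint_torque [ 9.00000e-04 -4.40429e+01 -1.76842e+01  6.34000e-02  5.53000e-02
 -1.00000e-04]
position [6.244e-01 1.000e-04 1.985e-01]
tool_rot [ 7.071e-01  7.071e-01 -5.000e-04 -7.000e-04]
ft_force [ 0.0637 -0.399  -0.2343]
moment [-0.0031  0.0067  0.0102]
grip_width 0.0872
```

View pics/scene0.png

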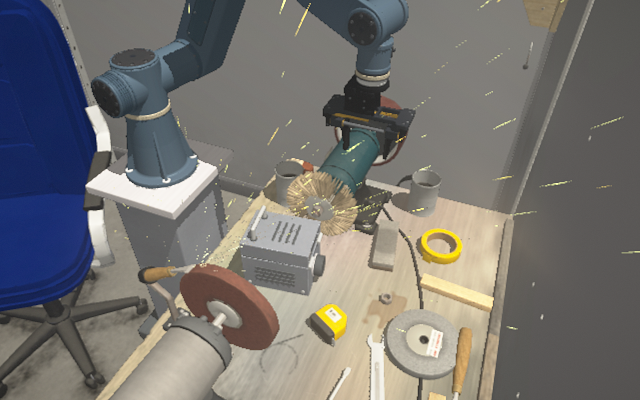

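View pics/side0.png

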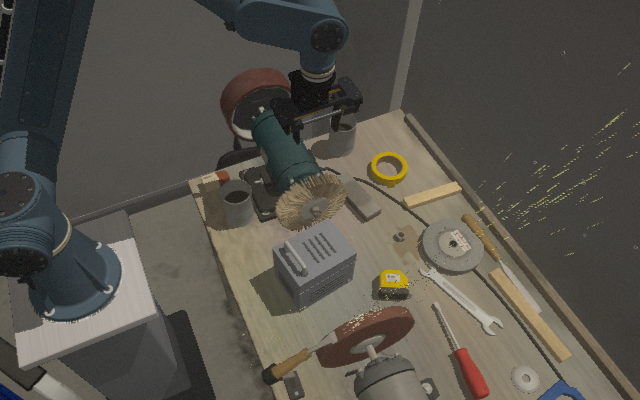

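View pics/wrist0.png

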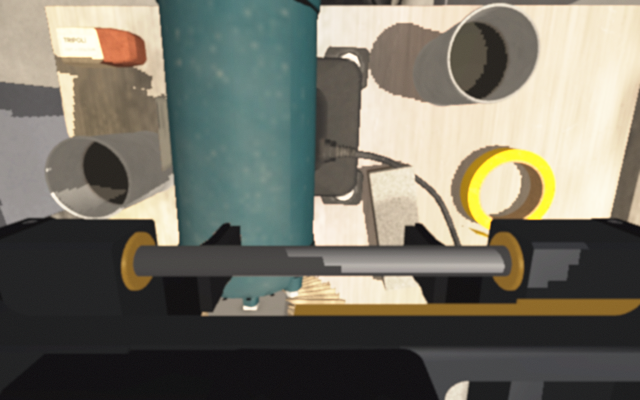

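```bash
python3 - <<'E'
from h import *
s=load('side0')['pixels'][:,:,::-1]; c=load('scene0')['pixels'][:,:,::-1]
a=cv2.resize(s[140:320,180:390],(700,600),interpolation=2); cv2.imwrite('pics/sz.png',a)
b=cv2.resize(c[140:310,220:450],(800,591),interpolation=2); cv2.imwrite('pics/cz.png',b)
W=load('wrist0')
for n,u in (('front',(104,174)),('far',(480,58))): print(n,onz(W,*u,0.105))
S=load('side0'); print(onz(S,236,190,.105), onz(S,342,130,.105))
C=load('scene0');print(onz(C,289,168,.105),onz(C,426,178,.105))
E
```

```text
front [0.43367288 0.01738922 0.105     ]
far [0.75142846 0.11165875 0.105     ]
[0.41964275 0.01182071 0.105     ] [0.74413941 0.08220975 0.105     ]
[0.41690145 0.01379567 0.105     ] [0.76106714 0.11172088 0.105     ]
```

View pics/sz.png

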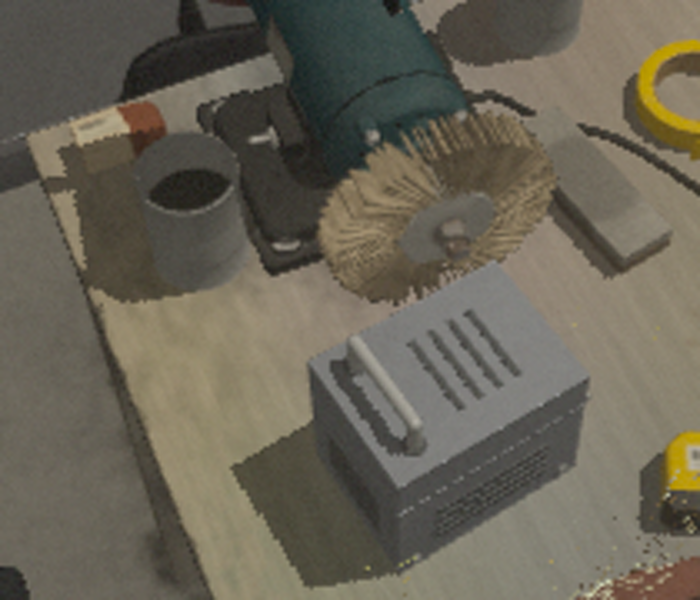

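View pics/cz.png

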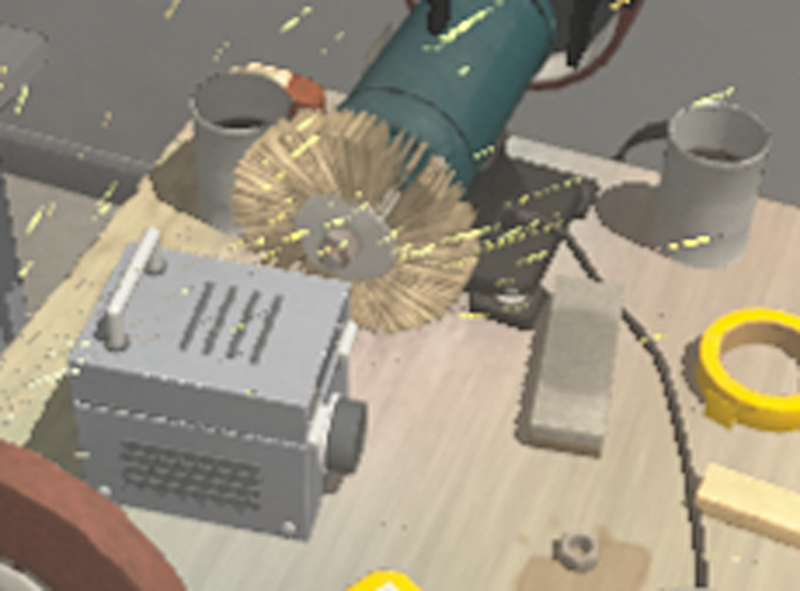

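```bash
python3 - <<'E'
from h import *
S=load('side0');C=load('scene0')
s=lambda u,v:(180+u/3.333,140+v/3.333); c=lambda u,v:(220+u/3.478,140+v/3.478)
L=[('hL',(351,343),(152,235)),('hR',(416,422),(113,308)),('tFR',(405,487),(72,362)),('tBR',(588,380),(308,412)),('tBL',(495,266),(350,285)),
('botFR',(397,567),(82,490)),('botBR',(574,467),(306,540)),('seamFR',(399,517),(75,400)),('seamBR',(580,410),(308,443))]
for n,a,b in L:
    P,e=tri(S,s(*a),C,c(*b)); print(n,P.round(4),round(e,4))
for n,a,b in L[2:5]: print(n,onz(S,*s(*a),.13).round(4),onz(C,*c(*b),.13).round(4))
print('tFL',onz(S,*s(308,363),.13))
E
```

```text
hL [ 0.4592 -0.2038  0.1582] 0.0023
hR [ 0.4717 -0.2764  0.1644] 0.0014
tFR [ 0.4534 -0.2997  0.1332] 0.0014
tBR [ 0.5966 -0.2743  0.1224] 0.0029
tBL [ 0.5799 -0.1697  0.127 ] 0.0054
botFR [ 0.4466 -0.2988  0.0106] 0.0014
botBR [ 0.5949 -0.2771  0.0024] 0.0031
seamFR [ 0.4492 -0.2988  0.0952] 0.0044
seamBR [ 0.5938 -0.274   0.0895] 0.0091
tFR [ 0.4537 -0.2989  0.13  ] [ 0.4516 -0.2963  0.13  ]
tBR [ 0.5932 -0.2793  0.13  ] [ 0.5997 -0.2789  0.13  ]
tBL [ 0.5774 -0.1743  0.13  ] [ 0.5816 -0.1692  0.13  ]
tFL [ 0.43279134 -0.19130304  0.13      ]
```

carry_out(series=[[0, 0, -60, 0, 0, 0, 0.2], [0, 0, -110, 0, 0, 0, 0.2], [-50, -33, -110, 0, 0, -3, 0.2], [-100, -66, -110, 0, 0, -6, 0.2], [-150, -99, -110, 0, 0, -9.2, 0.2], [-200, -132, -110, 0, 0, -9.2, 0.2], [-241, -158, -110, 0, 0, -9.2, 0.2], [-241, -158, -110, 0, 0, -9.2, 0.2]], force=12)

```text
time: 1.15
position: [0.4649, -0.2435, 0.3085]
tool_rot: [0.65, 0.76, -0.001, -0.001]
ft_force: [-0.1, 0.0, -0.6]
grip_width: 0.0523
```

```bash
python3 - <<'E'
from h import *
st()
c=shot('wrist','w1');print(c['position'],R.from_quat(c['attitude']).as_matrix().round(3))
shot('side','s1')
E
```

```text
time 1.15
q [-6.9460e-01  2.7500e-01  1.5328e+00 -1.5000e-03  1.3357e+00 -8.4950e-01]
joint_velocities [ 0.0642 -0.0007 -0.0038  0.0415  0.0097  0.0237]
joint_torque [ -1.3552 -33.7564 -19.6264  -0.253    0.0505  -0.1327]
position [ 0.4649 -0.2435  0.3085]
tool_rot [ 0.6502  0.7598 -0.0008 -0.0009]
ft_force [-0.0822  0.0175 -0.6457]
moment [ 0.0357 -0.007  -0.0074]
grip_width 0.0523
[ 0.45560377 -0.17707545  0.49362102] [[ 0.988  0.15   0.035]
 [ 0.154 -0.958 -0.241]
 [-0.002  0.243 -0.97 ]]
```

View pics/w1.png

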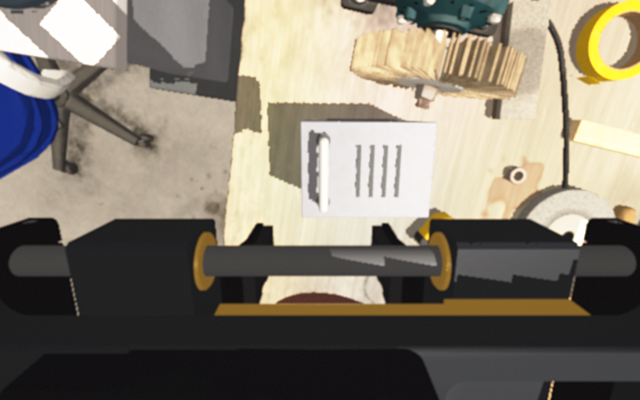

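View pics/s1.png

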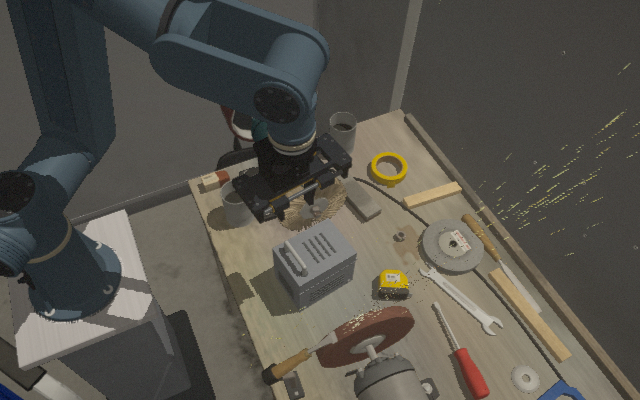

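```bash
python3 - <<'E'
from h import *
W=load('w1');S=load('s1')
print(proj(S,(.4649,-.2435,.3085)),proj(W,(.4649,-.2435,.3085)))
for n,a in (('hL',(323,137)),('hR',(324,210))): print(n,onz(W,*a,.160))
for n,a in (('FL',(302,122)),('FR',(304,218)),('BR',(434,216)),('BL',(436,123))): print(n,onz(W,*a,.13))
print(proj(W,(.4655,-.24,.161)))
E
```

```text
(np.float64(293.7666238632866), np.float64(216.29980885984108)) (np.float64(321.05662142214754), np.float64(229.0862307767902))
hL [ 0.45910796 -0.1983987   0.16      ]
hR [ 0.47215705 -0.27480033  0.16      ]
FL [ 0.43412578 -0.18782717  0.13      ]
FR [ 0.45183145 -0.29697299  0.13      ]
BR [ 0.6028536  -0.27082348  0.13      ]
BL [ 0.57966142 -0.16623184  0.13      ]
(np.float64(322.88753933417814), np.float64(177.83144002858293))
```

carry_out(series=[[5, 1, 50, 0, 0, -0.7, 0.0], [5, 1, 100, 0, 0, -0.7, 0.0], [5, 1, 130, 0, 0, -0.7, 0.0], [5, 1, 150, 0, 0, -0.7, 0.0], [5, 1, 164, 0, 0, -0.7, 0.0], [5, 1, 164, 0, 0, -0.7, 0.0]])

```text
time: 2.0
position: [0.4663, -0.2344, 0.1437]
tool_rot: [0.643, 0.765, 0.0, -0.002]
ft_force: [0.1, -0.2, 0.8]
grip_width: 0.0434
```

```bash
python3 - <<'E'
from h import *
shot('wrist','w2')
c=shot('side','s2');cv2.imwrite('pics/s2z.png',cv2.resize(c['pixels'][150:320,220:390,::-1],(600,600),interpolation=2))
E
```

```text
(no output)
```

View pics/w2.png

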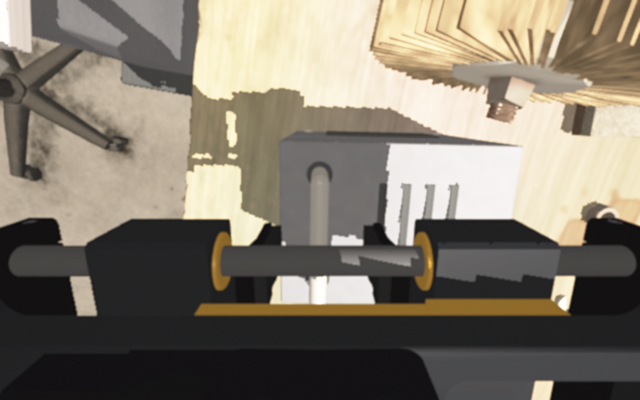

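View pics/s2z.png

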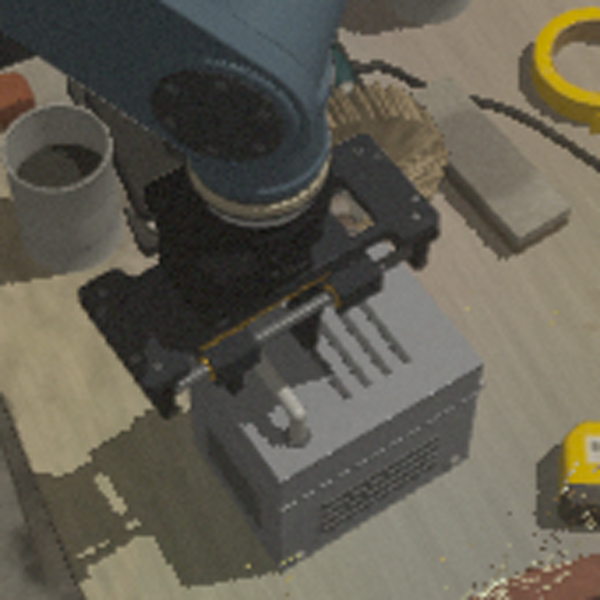

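carry_out(series=[[0, 0, 0, 0, 0, 0, -0.5], [0, 0, 0, 0, 0, 0, -1], [0, 0, 0, 0, 0, 0, -1], [0, 0, 0, 0, 0, 0, -1], [0, 0, 0, 0, 0, 0, -1]], force=15)

```text
time: 2.72
position: [0.467, -0.2355, 0.1451]
tool_rot: [0.644, 0.765, 0.0, -0.0]
ft_force: [0.4, -0.2, 0.5]
grip_width: 0.0037
```

```bash
python3 - <<'E'
from h import *
st()
o=robot.get_obs(); Rt=R.from_quat(o['tool_rot']).as_matrix(); yaw=.168
p=np.array(o['position']); d=np.array([np.cos(yaw),np.sin(yaw),0])
g=p+Rt[:,2]*-.019
a0=np.arctan2(66,-125)
# tool displacement for flap angle
for th0 in (0,.02):
  for deg in range(10,105,10):
    a=a0-np.radians(deg)-th0*0
    r=.1414; b=a0-th0
    dx=r*(np.cos(a)-np.cos(b)); dz=r*(np.sin(a)-np.sin(b))
    w=d*dx+np.array([0,0,dz]); print(th0,deg,(Rt.T@w*1000).round(1))
print(g,Rt.round(3))
E
```

```text
time 2.725
q [-6.8100e-01  4.6770e-01  1.7423e+00  1.0000e-04  9.3260e-01 -8.5300e-01]
joint_velocities [-0.0019 -0.0004  0.0004 -0.0018 -0.0005  0.001 ]
joint_torque [ 2.10000e-03 -3.72165e+01 -1.36258e+01  1.83000e-02  8.56000e-02
  3.00000e-04]
position [ 0.467  -0.2355  0.1451]
tool_rot [ 6.438e-01  7.652e-01  0.000e+00 -5.000e-04]
ft_force [ 0.382  -0.2158  0.5208]
moment [ 0.0585 -0.0439  0.0276]
grip_width 0.0037
0 10 [ -0.   13.4 -20.7]
0 20 [ -0.1  30.1 -38.8]
0 30 [ -0.2  49.7 -53.7]
0 40 [ -0.2  71.7 -65. ]
0 50 [ -0.3  95.2 -72.3]
0 60 [ -0.4 119.7 -75.3]
0 70 [ -0.5 144.3 -74.1]
0 80 [ -0.6 168.3 -68.7]
0 90 [ -0.7 191.  -59.1]
0 100 [ -0.8 211.7 -45.8]
0.02 10 [ -0.   12.  -18.2]
0.02 20 [ -0.1  28.8 -36.3]
0.02 30 [ -0.2  48.4 -51.2]
0.02 40 [ -0.2  70.3 -62.5]
0.02 50 [ -0.3  93.9 -69.8]
0.02 60 [ -0.4 118.3 -72.9]
0.02 70 [ -0.5 142.9 -71.7]
0.02 80 [ -0.6 167.  -66.2]
0.02 90 [ -0.7 189.7 -56.6]
0.02 100 [ -0.8 210.4 -43.3]
[ 0.46698841 -0.23550532  0.16406075] [[-0.171  0.985 -0.001]
 [ 0.985  0.171  0.001]
 [ 0.001 -0.001 -1.   ]]
```

```bash
python3 - <<'E'
from h import *
shot('wrist','w3')
c=shot('side','s3');cv2.imwrite('pics/s3z.png',cv2.resize(c['pixels'][150:320,220:390,::-1],(600,600),interpolation=2))
c=shot('scene','c3');cv2.imwrite('pics/c3z.png',cv2.resize(c['pixels'][140:310,200:370,::-1],(600,600),interpolation=2))
E
```

```text
(no output)
```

View pics/c3z.png

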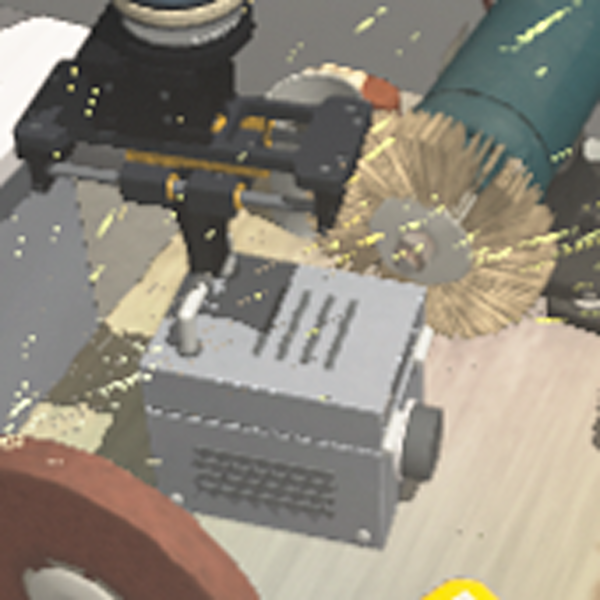

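View pics/s3z.png

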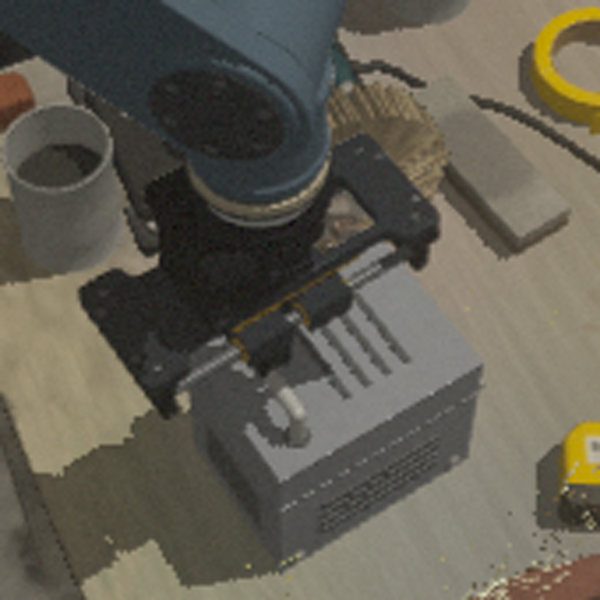

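View pics/w3.png

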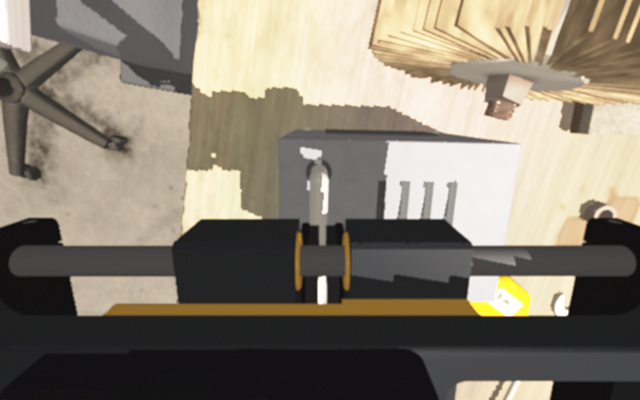

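carry_out(series=[[0, 0, 0, 0, 0, 0, -1], [0, 0, 0, 0, 0, 0, -1], [0, 3, -5, 0, 0, 0, -1], [0, 6, -10, 0, 0, 0, -1], [0, 6, -10, 0, 0, 0, -1]])

```text
time: 3.5
position: [0.4737, -0.2348, 0.1557]
tool_rot: [0.644, 0.765, 0.0, 0.0]
ft_force: [-0.4, -0.5, -0.9]
grip_width: 0.0005
```

```bash
python3 - <<'E'
from h import *
shot('wrist','w4')
c=shot('side','s4');cv2.imwrite('pics/s4z.png',cv2.resize(c['pixels'][150:320,220:390,::-1],(600,600),interpolation=2))
c=shot('scene','c4');cv2.imwrite('pics/c4z.png',cv2.resize(c['pixels'][140:310,200:370,::-1],(600,600),interpolation=2))
E
```

```text
(no output)
```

View pics/c4z.png

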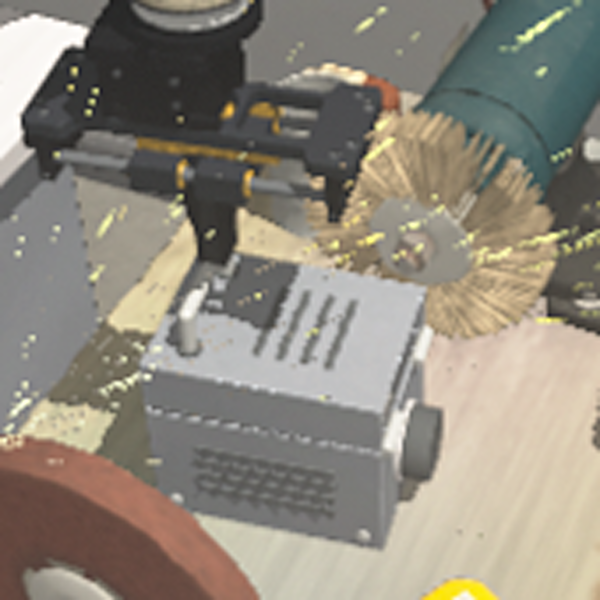

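```bash
python3 - <<'E'
from h import *
C=load('c4');S=load('s4')
P=robot.get_obs()['position'];print(P)
for c,z in((C,(200,140)),(S,(220,150))):
    u=np.array(proj(c,P)); print(u,(u-z)*3.53)
    for Q in ((.4655,-.24,.158),(.459,-.20,.158),(.472,-.275,.158)): print('  bar',(np.array(proj(c,Q))-z)*3.53)
E
```

```text
[ 0.47285699 -0.23433931  0.15498916]
[262.53824101 219.44277897] [220.75999077 280.43300975]
  bar [205.24285728 279.54090253]
  bar [226.27832889 236.33351461]
  bar [186.97983984 319.92351054]
[297.06141076 252.13397546] [272.02677997 360.53293337]
  bar [264.51969079 370.08263482]
  bar [227.91861954 321.49357699]
  bar [298.92501037 413.56138024]
```

View pics/s4z.png

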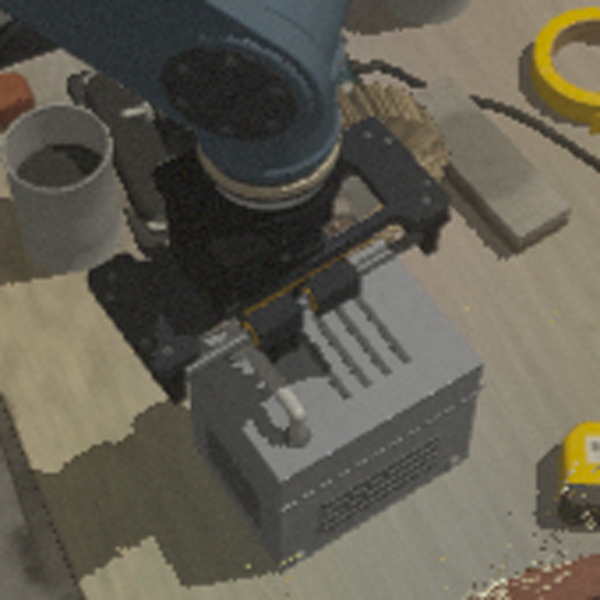

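View pics/w4.png

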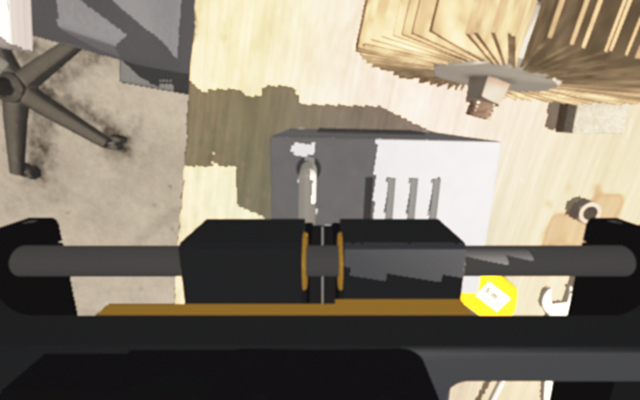

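```bash
python3 - <<'E'
from h import *
a=load('c4')['pixels'][190:250,235:305,::-1];cv2.imwrite('pics/z1.png',cv2.resize(a,(700,600),interpolation=0))
a=load('c3')['pixels'][190:250,235:305,::-1];cv2.imwrite('pics/z2.png',cv2.resize(a,(700,600),interpolation=0))
E
```

```text
(no output)
```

View pics/z1.png

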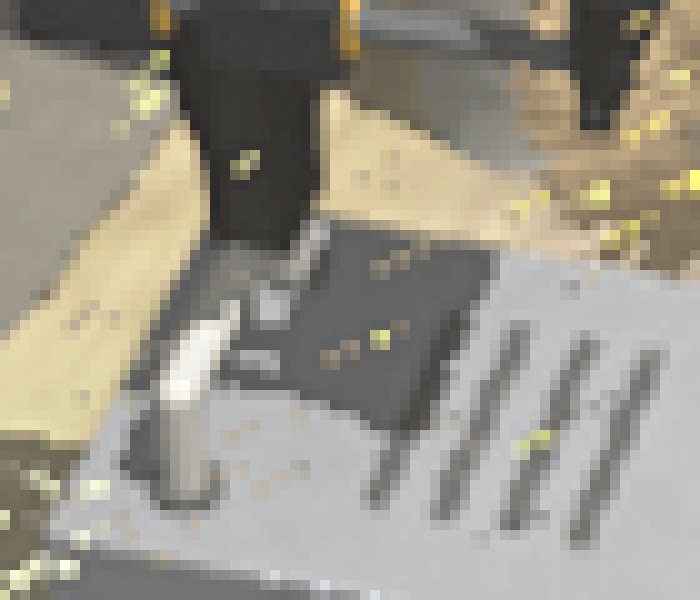

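View pics/z2.png

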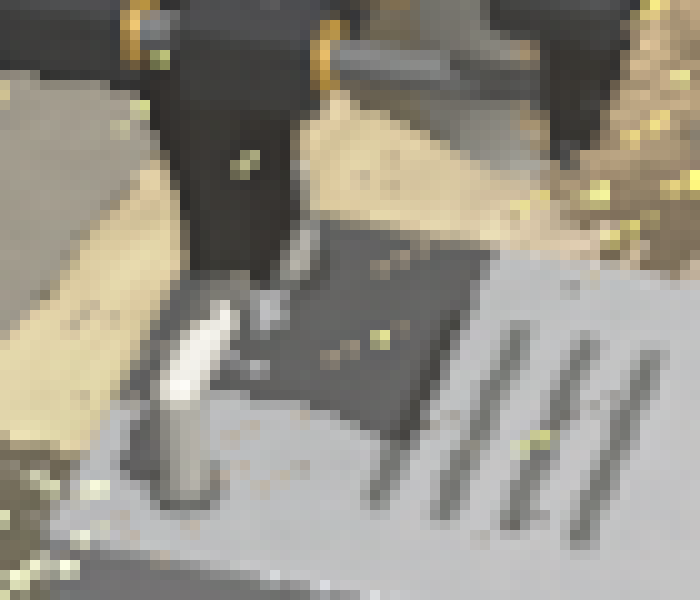

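```bash
python3 - <<'E'
from h import *
C=load('c3')
P=np.array([.467,-.2355,.145]); u=np.array(proj(C,P)); print(u,(u-(235,190))*10)
for z in (.155,.165,.175,.185): print(z,(np.array(proj(C,(.467,-.2355,z)))-(235,190))*10)
for Q in ((.466,-.24,.16),(.459,-.20,.16),(.472,-.275,.16)): print('  bar',(np.array(proj(C,Q))-(235,190))*10)
st()
E
```

```text
[260.22836927 222.42584838] [252.28369266 324.25848381]
0.155 [248.63650403 290.65037426]
0.165 [244.94147045 256.60138301]
0.175 [241.19764421 222.10277735]
0.185 [237.40405246 187.1455924 ]
  bar [232.73826492 285.70895661]
  bar [290.35211645 162.73967472]
  bar [178.83607679 399.46101065]
time 3.65
q [-0.672   0.4586  1.7212  0.      0.9629 -0.8443]
joint_velocities [-0.0012  0.0023  0.003  -0.0009 -0.0003 -0.001 ]
joint_torque [ 2.54000e-02 -3.73979e+01 -1.42638e+01  2.06000e-02  7.72000e-02
  2.00000e-04]
position [ 0.4729 -0.2343  0.155 ]
tool_rot [ 6.437e-01  7.653e-01 -0.000e+00 -6.000e-04]
ft_force [-0.769   0.4411 -0.0227]
moment [-0.0113  0.0003  0.0009]
grip_width 0.0002
```

```bash
python3 - <<'E'
from h import *
W=load('w4');o=robot.get_obs();T=R.from_quat(o['tool_rot']).as_matrix();p=np.array(o['position'])
for h in (0,.01,.02):
  for x in(0,.007,.0095): print(h,x,proj(W,p+T@[x,0,-h]))
a=W['pixels'][190:300,260:390,::-1];cv2.imwrite('pics/z3.png',cv2.resize(a,(709,600),interpolation=0))
E
```

```text
0 0 (np.float64(319.7484768864279), np.float64(227.74406720493985))
0 0.007 (np.float64(319.7236452290303), np.float64(216.77100990946803))
0 0.0095 (np.float64(319.7146704502919), np.float64(212.8050740182813))
0.01 0 (np.float64(319.6521141885046), np.float64(233.62344577311217))
0.01 0.007 (np.float64(319.6250882756747), np.float64(222.12990375497066))
0.01 0.0095 (np.float64(319.6153143544111), np.float64(217.97326433142047))
0.02 0 (np.float64(319.54519770662444), np.float64(240.1467425020021))
0.02 0.007 (np.float64(319.51563164691294), np.float64(228.08145191316748))
0.02 0.0095 (np.float64(319.50493168701365), np.float64(223.7150220698288))
```

View pics/z3.png

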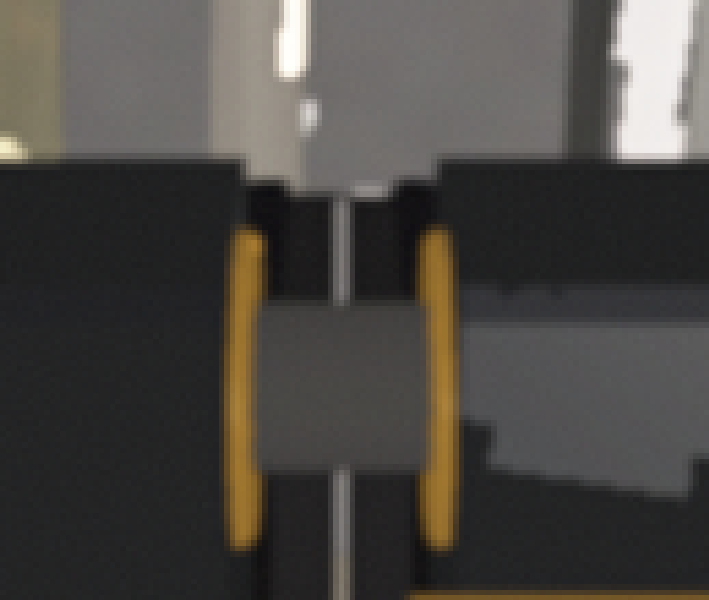

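carry_out(series=[[0, -7, -15, 0, 0, 0, 0], [0, -7, -15, 0, 0, 0, 0], [0, -7, -15, 0, 0, 0, 0], [0, -7, 0, 0, 0, 0, 0], [0, -7, 10, 0, 0, 0, 0], [0, -7, 18, 0, 0, 0, 0], [0, -7, 18, 0, 0, 0, 0]])

```text
time: 4.53
position: [0.4654, -0.235, 0.1358]
tool_rot: [0.644, 0.765, -0.0, -0.002]
ft_force: [0.3, -0.7, 0.3]
grip_width: 0.0431
```

```bash
python3 - <<'E'
from h import *
st()
C=shot('scene','c5')
a=C['pixels'][190:250,235:305,::-1];cv2.imwrite('pics/z5.png',cv2.resize(a,(700,600),interpolation=0))
E
```

```text
time 4.525
q [-0.6822  0.4809  1.7525  0.      0.9118 -0.8545]
joint_velocities [ 0.0032 -0.0171 -0.0175  0.001   0.0062  0.0013]
joint_torque [-3.16000e-02 -3.69891e+01 -1.30444e+01  1.58000e-02  5.98000e-02
 -1.00000e-04]
position [ 0.4654 -0.235   0.1358]
tool_rot [ 0.6437  0.7653 -0.     -0.0018]
ft_force [ 0.3326 -0.7225  0.3481]
moment [ 0.0268 -0.0424  0.0347]
grip_width 0.0431
```

View pics/z5.png

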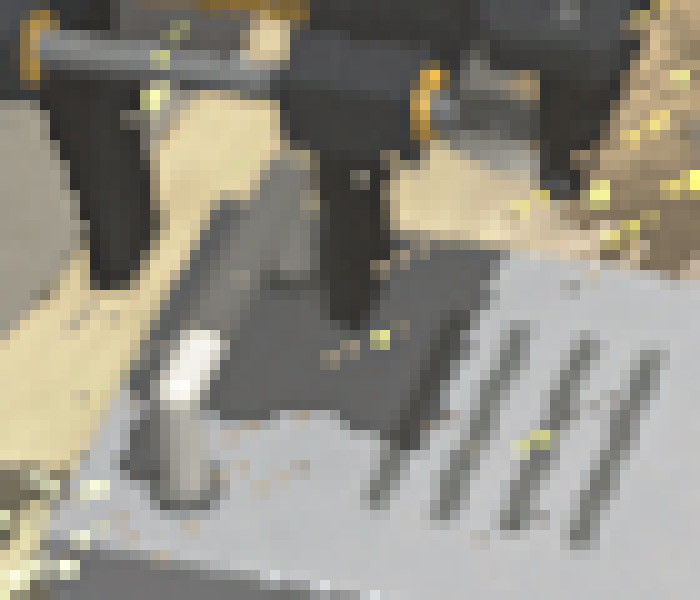

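```bash
python3 - <<'E'
from h import *
C=load('c5');o=robot.get_obs();T=R.from_quat(o['tool_rot']).as_matrix();p=np.array(o['position'])
for h in (0,.01,.02):
  for x in(0,-.0095): print(h,x,(np.array(proj(C,p+T@[x,.027,-h]))-(235,190))*10,(np.array(proj(C,p+T@[x,-.027,-h]))-(235,190))*10)
E
```

```text
0 0 [369.59882519 369.82416948] [132.62861548 331.80981751]
0 -0.0095 [356.74794434 399.88476123] [118.21806436 361.36941377]
0.01 0 [366.76665242 336.65228232] [128.28592325 298.65092393]
0.01 -0.0095 [353.8112816  366.67447541] [113.7508946  328.16925184]
0.02 0 [363.89731474 303.04510045] [123.88669206 265.06032371]
0.02 -0.0095 [350.83580713 333.0252735 ] [109.22515252 294.53377837]
```

carry_out(series=[[0, 0, 8, 0, 0, 0, 0], [0, 0, 15, 0, 0, 0, 0], [0, 0, 15, 0, 0, 0, 0], [0, 0, 15, 0, 0, 0, -1], [0, 0, 15, 0, 0, 0, -1], [0, 0, 15, 0, 0, 0, -1], [0, 0, 15, 0, 0, 0, -1], [0, 0, 15, 0, 0, 0, -1]])

```text
time: 5.58
position: [0.4643, -0.2355, 0.1214]
tool_rot: [0.643, 0.766, -0.001, -0.002]
ft_force: [-3.0, -2.0, 2.2]
grip_width: 0.0093
```

```bash
python3 - <<'E'
from h import *
st()
C=shot('scene','c6')
a=C['pixels'][190:250,235:305,::-1];cv2.imwrite('pics/z6.png',cv2.resize(a,(700,600),interpolation=0))
E
```

```text
time 5.575
q [-0.683   0.5031  1.7657 -0.0025  0.8772 -0.8543]
joint_velocities [-0.0006 -0.0008  0.0008  0.0031 -0.0009 -0.0005]
joint_torque [  2.2087 -36.8596 -13.4034   0.9974  -0.5385  -0.0697]
position [ 0.4643 -0.2355  0.1214]
tool_rot [ 0.6434  0.7655 -0.001  -0.0022]
ft_force [-3.0167 -2.0088  2.2292]
moment [-0.396   0.8114 -0.0551]
grip_width 0.0093
```

View pics/z6.png

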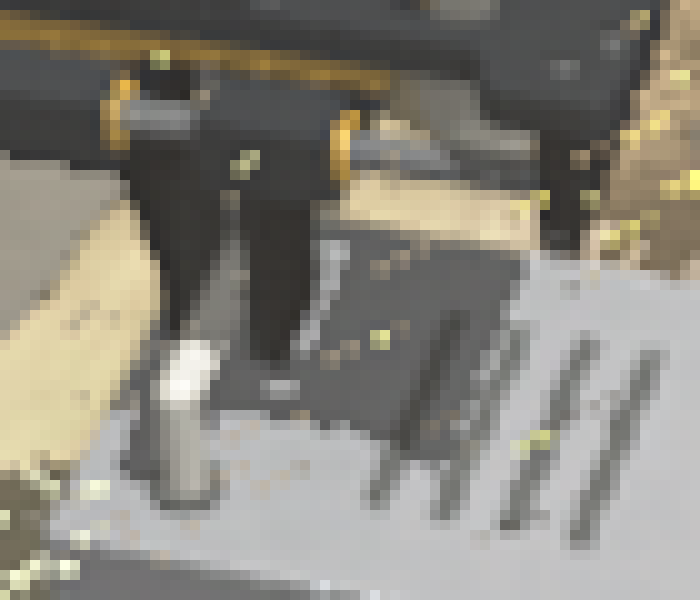

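carry_out(series=[[0, 6, -10, 0, 0, 0, -1], [0, 13.4, -20.7, 0, 0, 0, -1], [0, 21.5, -30, 0, 0, 0, -1], [0, 30, -38.8, 0, 0, 0, -1], [0, 39.5, -46.6, 0, 0, 0, -1], [0, 49.5, -53.5, 0, 0, 0, -1], [0, 60, -59.5, 0, 0, 0, -1], [0, 71.5, -65, 0, 0, 0, -1]], force=22)

```text
time: 6.62
position: [0.5355, -0.2248, 0.1878]
tool_rot: [0.643, 0.766, -0.002, -0.001]
ft_force: [-3.2, -5.6, 0.3]
grip_width: 0.0088
```

```bash
python3 - <<'E'
from h import *
st()
C=shot('scene','c7')
a=C['pixels'][120:310,200:390,::-1];cv2.imwrite('pics/z7.png',cv2.resize(a,(600,600),interpolation=2))
E
```

```text
time 6.625
q [-0.5871  0.4828  1.5557 -0.0051  1.1056 -0.7584]
joint_velocities [ 0.1138  0.0532 -0.2421  0.0023  0.1784  0.1103]
joint_torque [ 3.67890e+00 -4.06902e+01 -1.58443e+01  1.87040e+00 -1.17000e-02
 -1.78400e-01]
position [ 0.5355 -0.2248  0.1878]
tool_rot [ 0.6431  0.7657 -0.0024 -0.001 ]
ft_force [-3.1577 -5.6485  0.2596]
moment [-1.0609  0.7298 -0.1185]
grip_width 0.0088
```

View pics/z7.png

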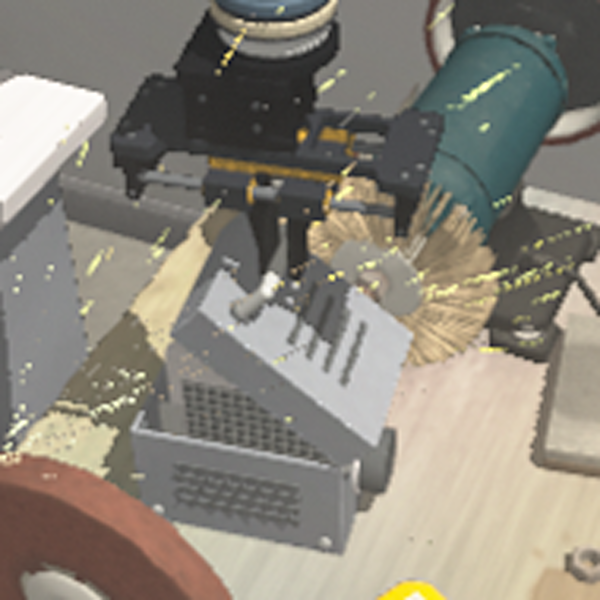

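carry_out(series=[[0, 12, -4.5, 0, 0, 0, -1], [0, 23.5, -7.3, 0, 0, 0, -1], [0, 36, -9.5, 0, 0, 0, -1], [0, 48, -10.3, 0, 0, 0, -1], [0, 60, -10.3, 0, 0, 0, -1], [0, 72.5, -9, 0, 0, 0, -1], [0, 85, -7, 0, 0, 0, -1], [0, 96.6, -3.7, 0, 0, 0, -1]])

```text
time: 7.68
position: [0.6335, -0.2101, 0.193]
tool_rot: [0.643, 0.766, -0.003, 0.002]
ft_force: [-1.5, -8.2, -1.5]
grip_width: 0.0093
```

```bash
python3 - <<'E'
from h import *
st()
C=shot('scene','c8')
a=C['pixels'][100:310,190:400,::-1];cv2.imwrite('pics/z8.png',cv2.resize(a,(600,600),interpolation=2))
E
```

```text
time 7.675
q [-0.484   0.5918  1.3259 -0.0069  1.2211 -0.6555]
joint_velocities [ 0.0862  0.1413 -0.1991 -0.0087  0.058   0.0849]
joint_torque [  5.3188 -48.4654 -17.4439   2.3328   0.4061  -0.1493]
position [ 0.6335 -0.2101  0.193 ]
tool_rot [ 0.6431  0.7658 -0.0029  0.0021]
ft_force [-1.5015 -8.1516 -1.483 ]
moment [-1.4082  0.4259 -0.132 ]
grip_width 0.0093
```

View pics/z8.png

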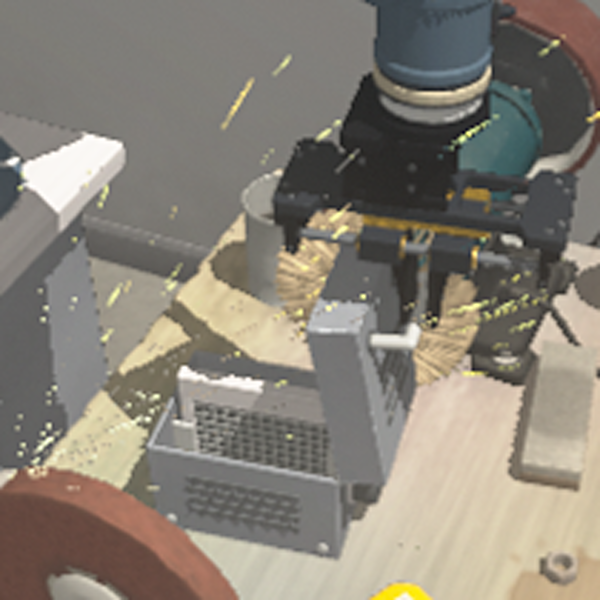

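carry_out(series=[[-1, 6, 2.5, 0, 0, 0, -1], [-2, 12, 5.5, 0, 0, 0, -1], [-3, 18, 9, 0, 0, 0, -1], [-3, 24, 13, 0, 0, 0, -1], [-3, 24, 13, 0, 0, 0, -1], [-3, 24, 13, 0, 0, 0, -1]])

```text
time: 8.48
position: [0.6609, -0.2063, 0.1792]
tool_rot: [0.643, 0.766, 0.0, 0.003]
ft_force: [1.6, 5.3, 0.3]
grip_width: 0.0092
```

```bash
python3 - <<'E'
from h import *
st()
C=shot('scene','c9')
a=C['pixels'][100:310,190:400,::-1];cv2.imwrite('pics/z9.png',cv2.resize(a,(600,600),interpolation=2))
C=shot('side','s9')
a=C['pixels'][130:330,240:440,::-1];cv2.imwrite('pics/zs9.png',cv2.resize(a,(600,600),interpolation=2))
E
```

```text
time 8.475
q [-0.4631  0.6387  1.2725 -0.0013  1.2251 -0.6372]
joint_velocities [-0.0016 -0.0022  0.0005  0.0004 -0.      0.0002]
joint_torque [ -3.8306 -49.5156 -19.0673  -1.4404  -0.3992  -0.0801]
position [ 0.6609 -0.2063  0.1792]
tool_rot [0.6428 0.7661 0.     0.0027]
ft_force [1.5968 5.3402 0.2939]
moment [ 0.9157 -0.1162 -0.0139]
grip_width 0.0092
```

View pics/z9.png

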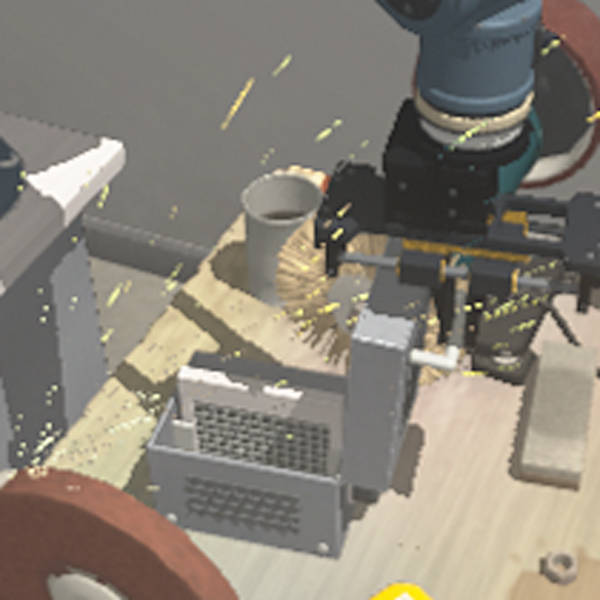

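View pics/zs9.png

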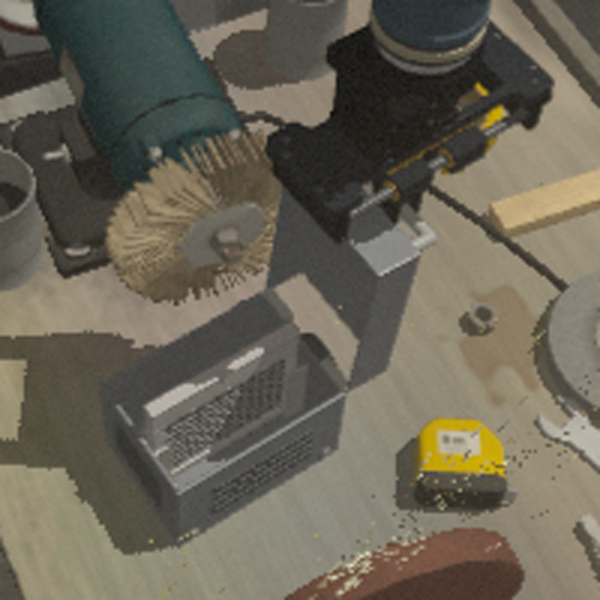

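carry_out(series=[[0, 0, 0, 0, 0, 0, -0.62], [0, 0, 0, 0, 0, 0, -0.62], [0, 0, 0, 0, 0, 0, -0.62], [0, 0, -20, 0, 0, 0, -0.62], [0, 0, -60, 0, 0, 0, -0.62], [0, 0, -110, 0, 0, 0, -0.62], [0, 0, -150, 0, 0, 0, -0.3], [0, 0, -150, 0, 0, 0, -0.3]])

```text
time: 9.57
position: [0.6623, -0.2073, 0.3343]
tool_rot: [0.643, 0.766, 0.001, 0.008]
ft_force: [-0.2, 0.0, -0.2]
grip_width: 0.0276
```

```bash
python3 - <<'E'
from h import *
st()
C=shot('scene','c10')
a=C['pixels'][150:310,210:370,::-1];cv2.imwrite('pics/z10.png',cv2.resize(a,(600,600),interpolation=2))
C=shot('side','s10')
a=C['pixels'][150:330,250:430,::-1];cv2.imwrite('pics/zs10.png',cv2.resize(a,(600,600),interpolation=2))
E
```

```text
time 9.575
q [-4.6320e-01  5.1710e-01  1.0746e+00 -1.4000e-03  1.5340e+00 -6.3740e-01]
joint_velocities [ 0.0001  0.0479  0.0931  0.0026 -0.0195 -0.0003]
joint_torque [ 1.95000e-02 -4.78502e+01 -2.19913e+01  3.55000e-02  1.64600e-01
 -5.00000e-04]
position [ 0.6623 -0.2073  0.3343]
tool_rot [0.6429 0.7659 0.0012 0.0079]
ft_force [-0.1586  0.0429 -0.2306]
moment [-0.0177 -0.0157  0.0187]
grip_width 0.0276
```

View pics/z10.png

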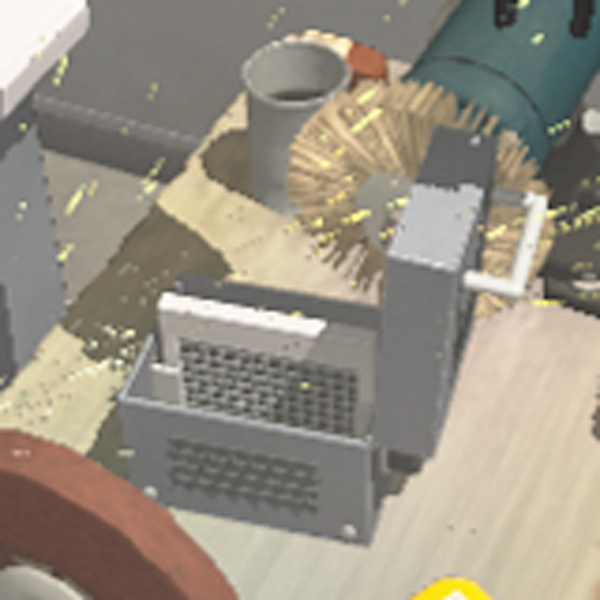

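View pics/zs10.png

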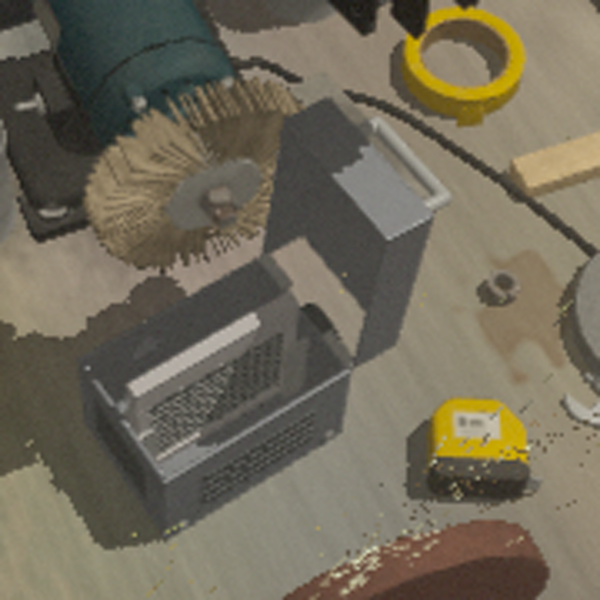

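```bash
python3 - <<'E'
from h import *
S=load('s10');C=load('c10')
s=lambda u,v:(250+u/3.3333,150+v/3.3333); c=lambda u,v:(210+u/3.75,150+v/3.75)
print('plateL side',onz(S,*s(131,394),.122),'scene',onz(C,*c(160,301),.122))
print('lit strip pts side',onz(S,*s(254,321),.122))
print(tri(S,s(131,394),C,c(160,301)))
yaw=.168;d=np.array([np.cos(yaw),np.sin(yaw),0]);n=np.array([-d[1],d[0],0])
ctr=np.array([.5154,-.235,.122])
for k in(-.065,0,.065):
  for m in(-.006,.006): 
    P=ctr+d*k+n*m; print(k,m,(np.array(proj(S,P))-(250,150))*3.3333,(np.array(proj(C,P))-(210,150))*3.75)
# flap edges: front-right vertical edge top & bottom, side face
for n_,a,b in(('topR_near',(388,238),(388,262)),('topR_far',(432,210),(470,275)),('botnear',(357,362),(380,445)),('tipL near',(278,125),(432,135)),('hL',(375,125),(538,198)),('hR',(440,195),(518,290))):
  print(n_,tri(S,s(*a),C,c(*b)))
E
```

```text
plateL side [ 0.44883069 -0.24602682  0.122     ] scene [ 0.45041001 -0.24330348  0.122     ]
lit strip pts side [ 0.54443907 -0.23041822  0.122     ]
(array([ 0.44967015, -0.24409881,  0.12099174]), np.float64(0.002776941913259242))
-0.065 -0.006 [139.56866135 399.22603714] [155.88510971 311.34878261]
-0.065 0.006 [129.34542508 385.52716589] [162.59932024 297.24821911]
0 -0.006 [222.53989936 349.12804037] [263.27095768 329.13955877]
0 0.006 [212.09177563 335.95913802] [269.10235695 314.74620903]
0.065 -0.006 [302.26706656 300.98881212] [372.76436397 347.27949731]
0.065 0.006 [291.61920023 288.31936208] [377.6770041  332.58455562]
topR_near (array([ 0.60927157, -0.2728885 ,  0.23785767]), np.float64(0.0021627495576671198))
topR_far (array([ 0.64795998, -0.26023327,  0.23002011]), np.float64(0.001145052677357536))
botnear (array([ 0.60234997, -0.27208956,  0.09166199]), np.float64(0.000933027079606381))
tipL near (array([ 0.58953721, -0.16460308,  0.23247472]), np.float64(0.000730223218118097))
hL (array([ 0.65514016, -0.17653277,  0.21499927]), np.float64(0.004589628967425138))
hR (array([ 0.66775574, -0.24069198,  0.20898367]), np.float64(0.001536774197444449))
```

carry_out(series=[[0, -30, 0, 0, 0, -10, -0.1], [0, -60, 0, 0, 0, -20, -0.1], [-1, -90, 0, 0, 0, -30, -0.1], [-2, -120, 0, 0, 0, -40, -0.1], [-2, -150, 0, 0, 0, -50, -0.1], [-2, -150, 0, 0, 0, -60, -0.1], [-2, -150, 0, 0, 0, -70, -0.1], [-2, -150, 0, 0, 0, -80, -0.1]])

```text
time: 10.68
position: [0.5113, -0.2335, 0.326]
tool_rot: [-0.003, 1.0, -0.001, 0.0]
ft_force: [0.4, 0.6, 0.0]
grip_width: 0.0391
```

```bash
cat >> h.py <<'E'
def plan(pos,yawdeg):
    "tool-frame shift(mm)/rotvec(deg) to reach TCP pos, tool straight down, tool-y at world yaw"
    o=robot.get_obs();T=R.from_quat(o['tool_rot']);y=np.radians(yawdeg)
    ty=np.array([np.cos(y),np.sin(y),0]);tz=np.array([0,0,-1.]);tx=np.cross(ty,tz)
    G=R.from_matrix(np.c_[tx,ty,tz])
    print('pos',np.round(o['position'],4),'f',np.round(o['ft_force'],1),'w',round(float(o['grip_width']),4),'shift',(T.inv().apply(np.array(pos)-o['position'])*1000).round(1),'rot',np.degrees((T.inv()*G).as_rotvec()).round(2))
E
python3 -c "
from h import *
plan((.5154,-.2352,.334),99.6)
print(robot.get_obs()['q'])"
```

```text
pos [ 0.5113 -0.2335  0.326 ] f [0.4 0.6 0. ] w 0.0391 shift [-4.1 -1.7 -8. ] rot [-0.07  0.03 -9.31]
[-6.26832150e-01  3.17566343e-01  1.42125092e+00 -5.65093779e-04
  1.40168451e+00 -2.20254852e+00]
```

carry_out(series=[[-4, -2, 20, 0, 0, -9.3, -0.1], [-4, -2, 60, 0, 0, -9.3, -0.1], [-4, -2, 100, 0, 0, -9.3, -0.1], [-4, -2, 100, 0, 0, -9.3, -0.1]])

```text
time: 11.18
position: [0.512, -0.2334, 0.2212]
tool_rot: [-0.083, 0.996, 0.003, -0.004]
ft_force: [-0.4, 0.6, -0.5]
grip_width: 0.0392
```

```bash
python3 -c "
from h import *
plan((.5154,-.2352,.075),99.6)
w=shot('wrist','w11'); print(proj(w,(.5154,-.235,.122)))
C=shot('scene','c11')
a=C['pixels'][130:310,200:380,::-1];cv2.imwrite('pics/z11.png',cv2.resize(a,(600,600),interpolation=2))
"
```

```text
pos [ 0.512  -0.2334  0.2212] f [-0.4  0.6 -0.5] w 0.0392 shift [ -4.2  -3.4 146.2] rot [ 0.42 -0.46 -0.03]
(np.float64(317.8801070891016), np.float64(193.91441292798618))
```

View pics/w11.png

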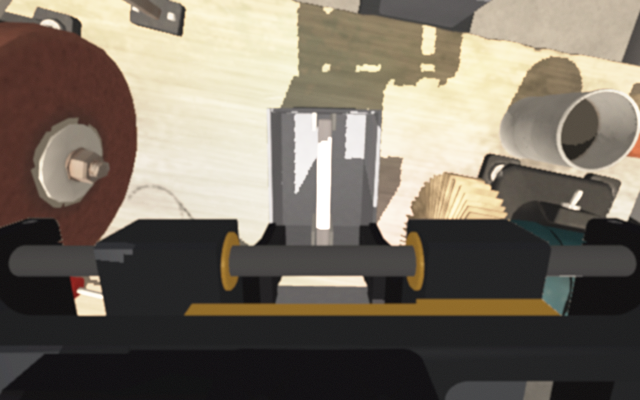

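View pics/z11.png

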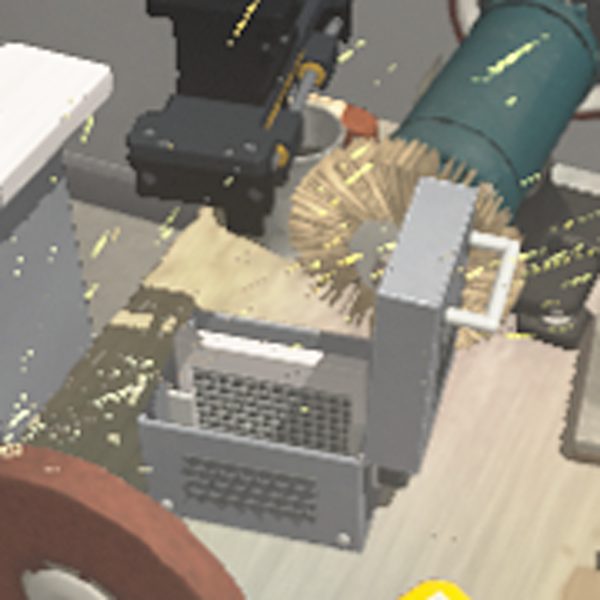

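```bash
python3 -c "
from h import *
w=load('w11')
for uv in((324,116),(324,135),(323.5,215),(323,240)): print(onz(w,*uv,.122))
print('tin',onz(w,597,129,.105))
a=w['pixels'][70:190,490:640,::-1];cv2.imwrite('pics/z12.png',cv2.resize(a,(750,600),interpolation=0))
S=load('s10')
a=S['pixels'][160:240,190:290,::-1];cv2.imwrite('pics/z13.png',cv2.resize(a,(750,600),interpolation=0))
C=load('c10')
a=C['pixels'][150:220,260:330,::-1];cv2.imwrite('pics/z14.png',cv2.resize(a,(600,600),interpolation=0))
"
```

```text
[ 0.44688239 -0.240979    0.122     ]
[ 0.46267136 -0.23830437  0.122     ]
[ 0.53424255 -0.22664756  0.122     ]
[ 0.55848534 -0.22302625  0.122     ]
tin [0.41654435 0.00933231 0.105     ]
```

View pics/z12.png

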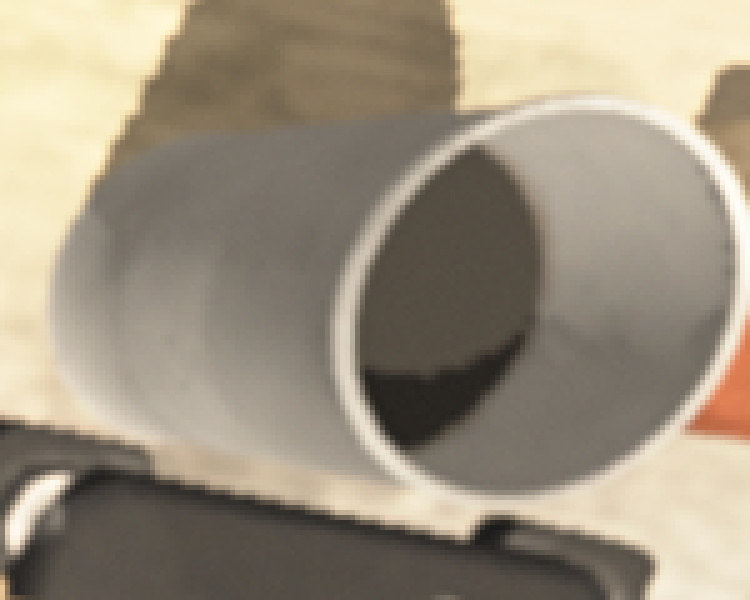

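View pics/z13.png

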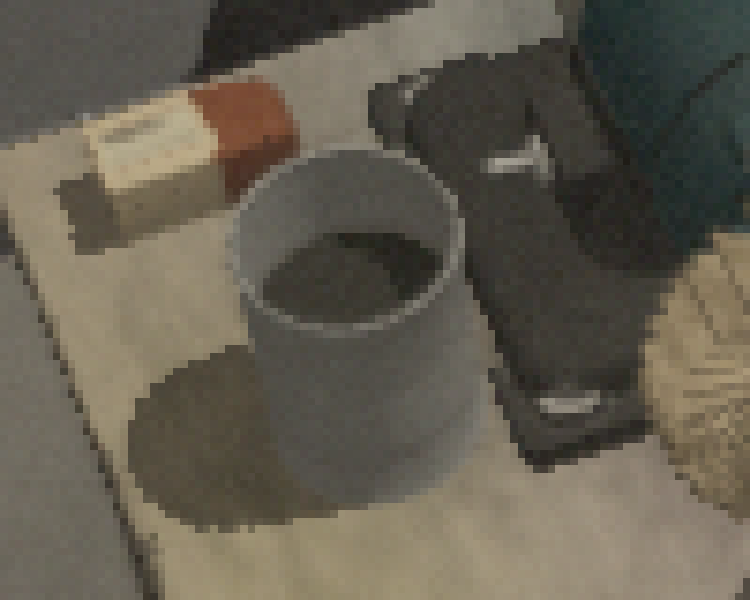

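View pics/z14.png

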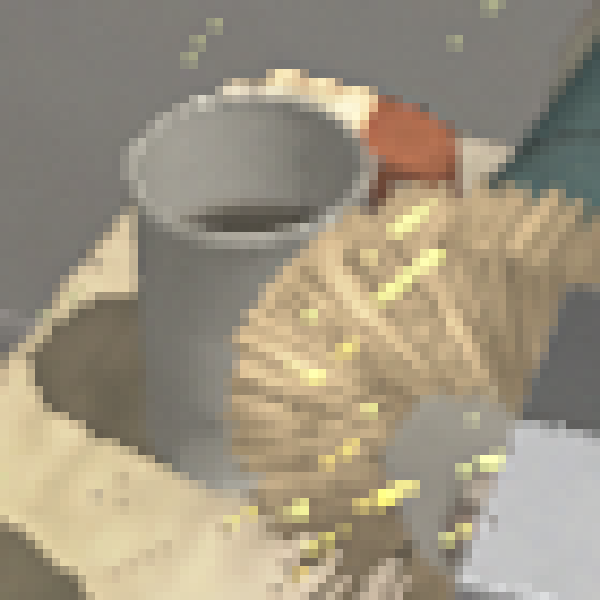

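carry_out(series=[[-4, -1.7, 40, 0.4, -0.4, 0, -0.1], [-4, -1.7, 80, 0.4, -0.4, 0, -0.1], [-4, -1.7, 105, 0.4, -0.4, 0, -0.1], [-4, -1.7, 115, 0.4, -0.4, 0, -0.1], [-4, -1.7, 115, 0.4, -0.4, 0, -0.1]])

```text
time: 11.9
position: [0.5201, -0.2372, 0.1115]
tool_rot: [-0.084, 0.996, -0.004, 0.004]
ft_force: [0.1, -0.8, 0.9]
grip_width: 0.0388
```

```bash
python3 -c "
from h import *
from scipy.optimize import least_squares
plan((.5154,-.2335,.075),99.6)
for f,k,o,pts in(('w11',5,(490,70),[(332,330),(747,240),(600,97),(510,497)]),('s10',7.5,(190,160),[(232,235),(463,235),(350,149),(348,332)]),('c10',8.571,(260,150),[(125,168),(375,165),(250,93),(240,245)])):
    c=load(f);P=np.array([onz(c,o[0]+u/k,o[1]+v/k,.105) for u,v in pts])[:,:2]
    r=least_squares(lambda q:np.hypot(*(P-q[:2]).T)-q[2],[.42,.01,.038]).x;print(f,r.round(4))
w=shot('wrist','w12'); 
C=shot('scene','c12')
a=C['pixels'][130:310,200:380,::-1];cv2.imwrite('pics/z15.png',cv2.resize(a,(600,600),interpolation=2))
"
```

```text
pos [ 0.5201 -0.2372  0.1115] f [ 0.1 -0.8  0.9] w 0.0388 shift [ 4.3  4.7 36.4] rot [-0.47  0.42 -0.02]
w11 [0.4176 0.0104 0.037 ]
s10 [0.4183 0.0062 0.0371]
c10 [0.4201 0.008  0.0384]
```

View pics/w12.png

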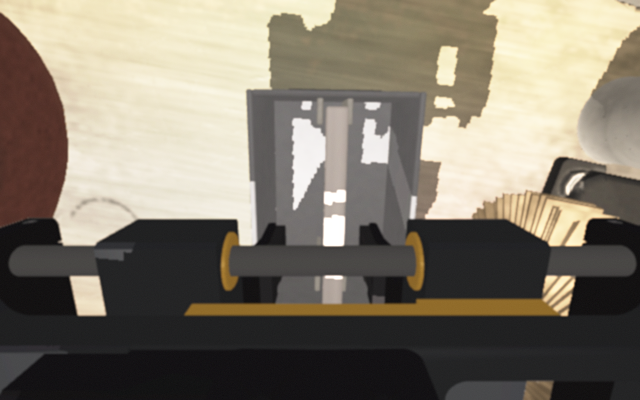

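View pics/z15.png

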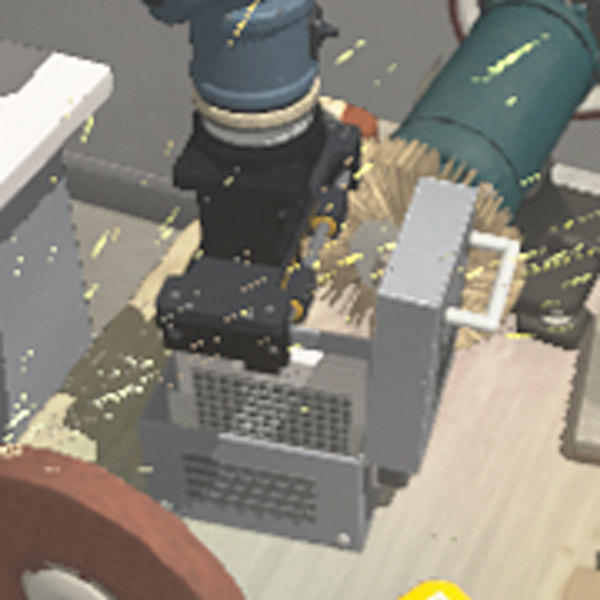

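carry_out(series=[[4, 5.7, 0, -0.3, 0.3, 0, -0.1], [4, 5.7, 10, -0.3, 0.3, 0, -0.1], [4, 5.7, 25, -0.3, 0.3, 0, -0.1], [4, 5.7, 37, -0.3, 0.3, 0, -0.1], [4, 5.7, 37, -0.3, 0.3, 0, -0.1]])

```text
time: 12.62
position: [0.515, -0.2321, 0.0734]
tool_rot: [-0.083, 0.997, -0.001, 0.0]
ft_force: [0.6, 1.1, 0.2]
grip_width: 0.039
```

```bash
python3 -c "
from h import *
plan((.5154,-.2335,.075),99.6)
w=shot('wrist','w13'); 
C=shot('scene','c13')
a=C['pixels'][130:310,200:380,::-1];cv2.imwrite('pics/z16.png',cv2.resize(a,(600,600),interpolation=2))
"
```

```text
pos [ 0.515  -0.2321  0.0734] f [0.6 1.1 0.2] w 0.039 shift [-0.2 -1.4 -1.6] rot [-0.1   0.05 -0.02]
```

View pics/w13.png

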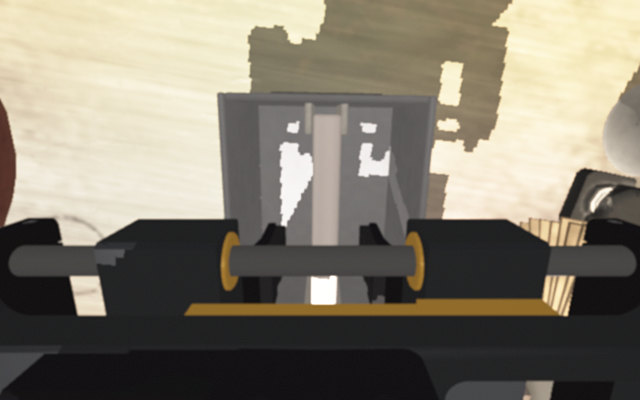

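View pics/z16.png

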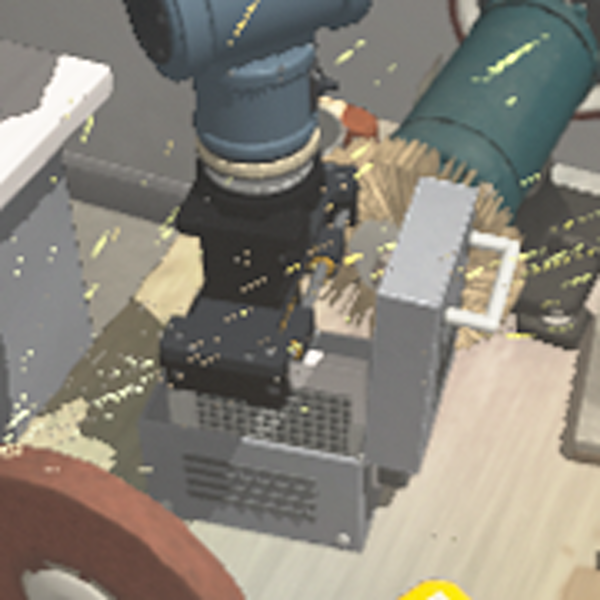

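carry_out(series=[[0, 1, 0, 0, 0, 0, -1], [0, 1, 0, 0, 0, 0, -1], [0, 1, 0, 0, 0, 0, -1], [0, 1, 0, 0, 0, 0, -1], [0, 1, 0, 0, 0, 0, -1], [0, 1, 0, 0, 0, 0, -1]], force=35)

```text
time: 13.48
position: [0.5159, -0.2319, 0.0749]
tool_rot: [-0.084, 0.997, -0.002, 0.002]
ft_force: [-0.2, 0.1, 2.2]
grip_width: 0.0118
```

carry_out(series=[[0, 0, -10, 0, 0, 0, -1], [0, 0, -25, 0, 0, 0, -1], [0, 0, -40, 0, 0, 0, -1], [0, 0, -40, 0, 0, 0, -1]])

```text
time: 13.98
position: [0.5166, -0.2321, 0.1167]
tool_rot: [-0.083, 0.997, -0.003, 0.003]
ft_force: [0.6, 0.4, -3.3]
grip_width: 0.0116
```

```bash
python3 -c "
from h import *
plan((.5154,-.2335,.235),99.6)
w=shot('wrist','w14'); 
C=shot('scene','c14')
a=C['pixels'][130:310,200:380,::-1];cv2.imwrite('pics/z17.png',cv2.resize(a,(600,600),interpolation=2))
"
```

```text
pos [ 0.5166 -0.2321  0.1167] f [ 0.6  0.4 -3.3] w 0.0116 shift [   0.7   -1.9 -118.3] rot [-0.33  0.31 -0.03]
```

View pics/z17.png

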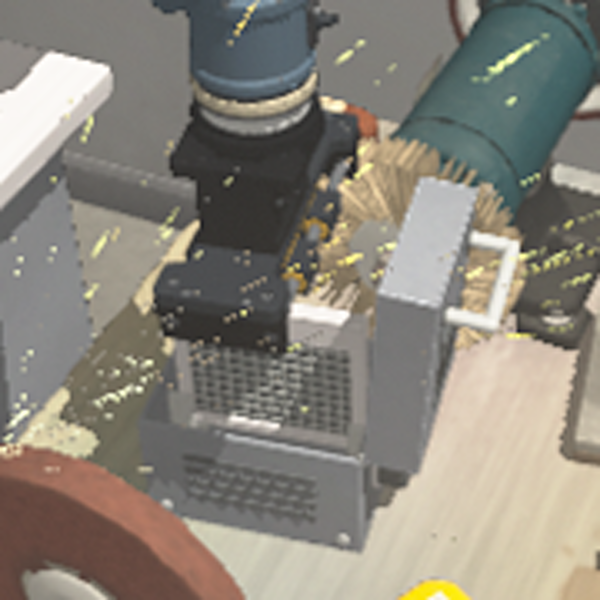

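carry_out(series=[[0, 0, -25, 0, 0, 0, -1], [0, 0, -50, 0, 0, 0, -1], [0, 0, -75, 0, 0, 0, -1], [0, 0, -100, 0, 0, 0, -1], [0, 0, -125, 0, 0, 0, -1], [0, 0, -125, 0, 0, 0, -1]])

```text
time: 14.82
position: [0.5163, -0.232, 0.2416]
tool_rot: [-0.084, 0.996, -0.004, 0.004]
ft_force: [-1.3, -0.0, -2.6]
grip_width: 0.0119
```

```bash
python3 -c "
from h import *
plan((.425,-.235,.24),0)
print(robot.get_obs()['q'])
C=shot('scene','c15')
a=C['pixels'][100:310,190:400,::-1];cv2.imwrite('pics/z18.png',cv2.resize(a,(600,600),interpolation=2))
"
```

```text
pos [ 0.5163 -0.232   0.2416] f [-1.3 -0.  -2.6] w 0.0119 shift [90.5 12.3  0.9] rot [ 0.    0.65 99.6 ]
[-6.19293930e-01  3.95763357e-01  1.54010865e+00 -8.66166915e-04
  1.19575968e+00 -2.35728812e+00]
```

View pics/z18.png

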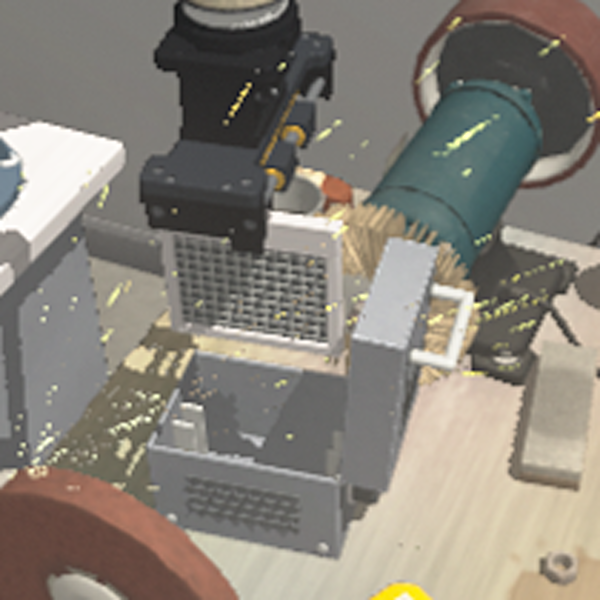

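carry_out(series=[[20, 3, 0, 0, 0, 0, -1], [45, 6, 0, 0, 0, 0, -1], [70, 9, 0, 0, 0, 0, -1], [90, 12, 0, 0, 0, 6, -1], [90, 12, 0, 0, 0, 14, -1], [90, 12, 0, 0, 0, 22, -1], [90, 12, 0, 0, 0, 30, -1], [90, 12, 0, 0, 0, 38, -1]])

```text
time: 15.88
position: [0.4235, -0.2337, 0.2378]
tool_rot: [0.248, 0.969, -0.001, 0.001]
ft_force: [-0.6, -0.3, -1.9]
grip_width: 0.0117
```

```bash
python3 -c "
from h import *
plan((.425,-.235,.24),0)
"
```

```text
pos [ 0.4235 -0.2337  0.2378] f [-0.6 -0.3 -1.9] w 0.0117 shift [-1.9 -0.4 -2.2] rot [4.000e-02 1.600e-01 6.132e+01]
```

carry_out(series=[[-1, 0, -2, 0, 0, 9, -1], [-1, 0, -2, 0, 0, 18, -1], [-1, 0, -2, 0, 0, 27, -1], [-1, 0, -2, 0, 0, 36, -1], [-1, 0, -2, 0, 0, 45, -1], [-1, 0, -2, 0, 0, 54, -1], [-1, 0, -2, 0, 0, 61.3, -1], [-1, 0, -2, 0, 0, 61.3, -1]])

```text
time: 16.88
position: [0.4235, -0.2335, 0.2382]
tool_rot: [0.706, 0.708, -0.0, -0.0]
ft_force: [0.2, -0.1, -2.1]
grip_width: 0.0116
```

```bash
python3 -c "
from h import *
plan((.419,.008,.24),0)
"
```

```text
pos [ 0.4235 -0.2335  0.2382] f [ 0.2 -0.1 -2.1] w 0.0116 shift [241.5  -4.   -1.7] rot [-0.03 -0.02  0.11]
```

carry_out(series=[[20, 0, -2, 0, 0, 0.1, -1], [55, -1, -2, 0, 0, 0.1, -1], [90, -2, -2, 0, 0, 0.1, -1], [125, -3, -2, 0, 0, 0.1, -1], [160, -4, -2, 0, 0, 0.1, -1], [195, -4, -2, 0, 0, 0.1, -1], [225, -4, -2, 0, 0, 0.1, -1], [241, -4, -2, 0, 0, 0.1, -1]])

```text
time: 17.88
position: [0.4174, 0.0102, 0.24]
tool_rot: [0.706, 0.708, -0.0, -0.001]
ft_force: [0.5, -0.4, -2.6]
grip_width: 0.0118
```

carry_out(series=[[0, 0, 0, 0, 0, 0, -1], [0, 0, 0, 0, 0, 0, -1]])

```text
time: 18.12
position: [0.4167, 0.0106, 0.2399]
tool_rot: [0.705, 0.709, -0.001, -0.001]
ft_force: [0.3, 0.5, -2.4]
grip_width: 0.0113
```

```bash
python3 -c "
from h import *
plan((.419,.008,.20),0)
for n in('scene','side','wrist'):
    c=shot(n,n+'16'); print(n,proj(c,(.419,.008,.105)),proj(c,np.array(robot.get_obs()['position'])-(0,0,.071)))
c=load('scene16');cv2.imwrite('pics/z19.png',cv2.resize(c['pixels'][70:250,220:400,::-1],(600,600),interpolation=2))
c=load('side16');cv2.imwrite('pics/z20.png',cv2.resize(c['pixels'][90:260,160:330,::-1],(600,600),interpolation=2))
"
```

```text
pos [0.4167 0.0106 0.2399] f [ 0.3  0.5 -2.4] w 0.0113 shift [-2.6  2.4 39.9] rot [-0.16 -0.08  0.29]
scene (np.float64(288.78352819542346), np.float64(169.41173238224064)) (np.float64(287.4747282184591), np.float64(148.66314682483835))
side (np.float64(236.29217144081764), np.float64(191.23679998701817)) (np.float64(232.0651817427786), np.float64(174.38351981417006))
wrist (np.float64(323.592375300577), np.float64(185.40537575444355)) (np.float64(321.78508050753874), np.float64(199.7273466321792))
```

View pics/z19.png

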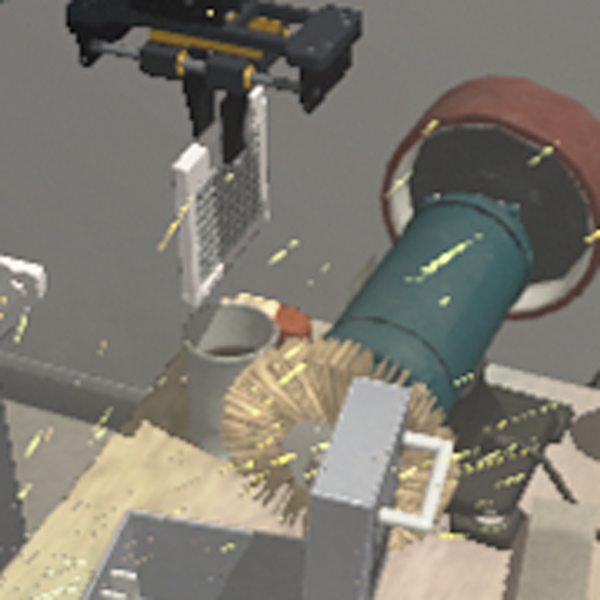

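View pics/z20.png

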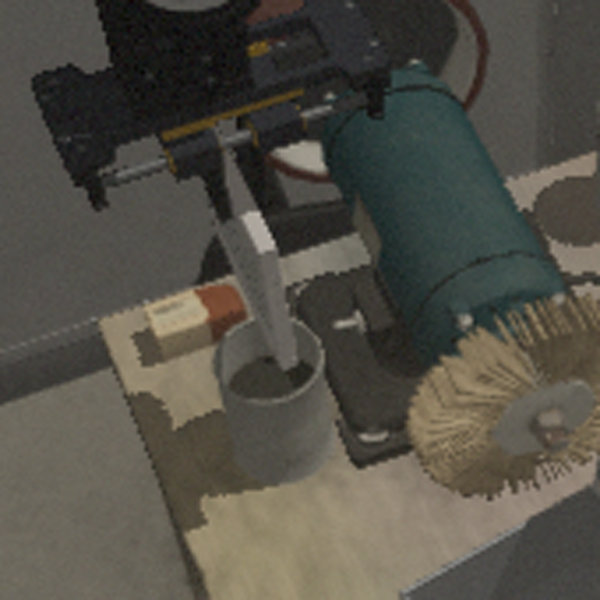

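View pics/wrist16.png

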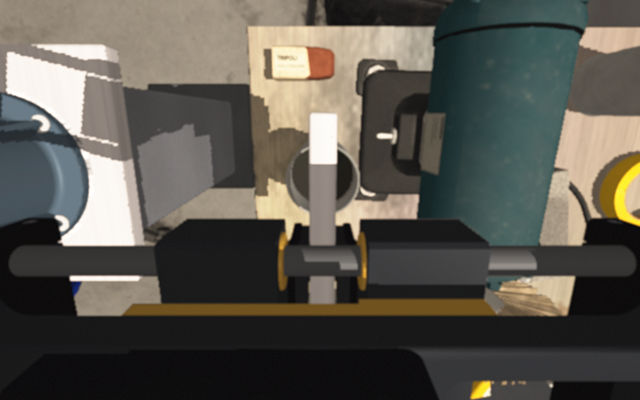

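```bash
python3 -c "
from h import *
S=load('side16');C=load('scene16');W=load('wrist16')
s=lambda u,v:(160+u/3.53,90+v/3.53); c=lambda u,v:(220+u/3.3333,70+v/3.3333)
print('foot near',tri(S,s(285,367),C,c(195,302)))
print('top near',tri(S,s(258,228),C,c(190,160)))
o=robot.get_obs();p=np.array(o['position'])
for k in(-.065,.065):
  for z in(0,.118):
    P=p+(0,k,z-.071);print(k,z,(np.array(proj(S,P))-(160,90))*3.53,(np.array(proj(C,P))-(220,70))*3.333,proj(W,P))
print(onz(W,323,113,p[2]-.071+.118))
for f,pts in(('W',((287,178),(358,178),(322,140))),): 
  for u in pts: print(onz(W,*u,.105))
"
```

```text
foot near (array([ 0.41757707, -0.0469123 ,  0.16723782]), np.float64(0.005776572791083231))
top near (array([ 0.41810301, -0.0360854 ,  0.28491965]), np.float64(0.0019878084683990784))
-0.065 0 [289.30004354 370.54814065] [186.98099891 309.16254671] (np.float64(321.58684059271803), np.float64(272.07838278878944))
-0.065 0.118 [267.4426552  250.53366008] [177.24372883 169.4300442 ] (np.float64(320.7517506212026), np.float64(380.06474396002295))
0.065 0 [221.89330151 229.51254619] [260.24546252 219.31596352] (np.float64(322.00840928794383), np.float64(118.21970131003509))
0.065 0.118 [195.37590567 104.34147371] [256.19965567  84.79132904] (np.float64(321.33631702052975), np.float64(120.62675102606597))
[0.41804043 0.07782815 0.28698498]
[0.38206939 0.01551139 0.105     ]
[0.45364837 0.01574589 0.105     ]
[0.41725763 0.05347257 0.105     ]
```

```bash
python3 -c "
from h import *
c=load('scene16');cv2.imwrite('pics/z21.png',cv2.resize(c['pixels'][90:170,260:310,::-1],(500,800),interpolation=0)[:,:,:])
c=load('side16');cv2.imwrite('pics/z22.png',cv2.resize(c['pixels'][110:210,205:265,::-1],(480,800),interpolation=0))
"
python3 -c "
import cv2,numpy as np
a=cv2.imread('pics/z21.png');b=cv2.imread('pics/z22.png')
a=cv2.resize(a,(375,600),interpolation=0);b=cv2.resize(b,(360,600),interpolation=0)
cv2.imwrite('pics/z23.png',np.hstack([a,b]))"
```

```text
(no output)
```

View pics/z23.png

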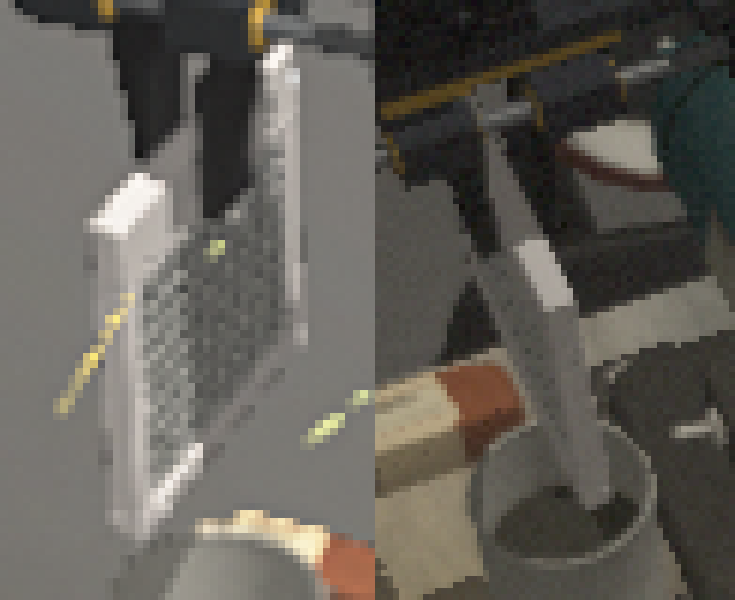

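carry_out(series=[[-2.5, 1.5, 8, 0, 0, 0.3, -1], [-2.5, 1.5, 18, 0, 0, 0.3, -1], [-2.5, 1.5, 28, 0, 0, 0.3, -1], [-2.5, 1.5, 36, 0, 0, 0.3, -1], [-2.5, 1.5, 41, 0, 0, 0.3, -1], [-2.5, 1.5, 41, 0, 0, 0.3, -1], [-2.5, 1.5, 41, 0, 0, 0.3, -1]])

```text
time: 19.15
position: [0.4191, 0.0073, 0.1992]
tool_rot: [0.708, 0.706, -0.0, -0.001]
ft_force: [0.8, 0.0, -2.6]
grip_width: 0.0118
```

```bash
python3 -c "
from h import *
plan((.418,.008,.198),0)
print(robot.get_obs()['joint_velocities'])
for n in('scene','side','wrist'): shot(n,n+'17')
c=load('scene17');a=cv2.resize(c['pixels'][110:210,250:320,::-1],(420,600),interpolation=0)
c=load('side17');b=cv2.resize(c['pixels'][130:230,200:260,::-1],(360,600),interpolation=0)
cv2.imwrite('pics/z24.png',np.hstack([a,b]))
"
```

```text
pos [0.4191 0.0073 0.1992] f [ 0.8  0.  -2.6] w 0.0118 shift [ 0.7 -1.1  1.2] rot [-0.09 -0.06 -0.12]
[-0.00103087 -0.00391995 -0.00038039  0.00050618  0.00172789 -0.00114442]
```

View pics/z24.png

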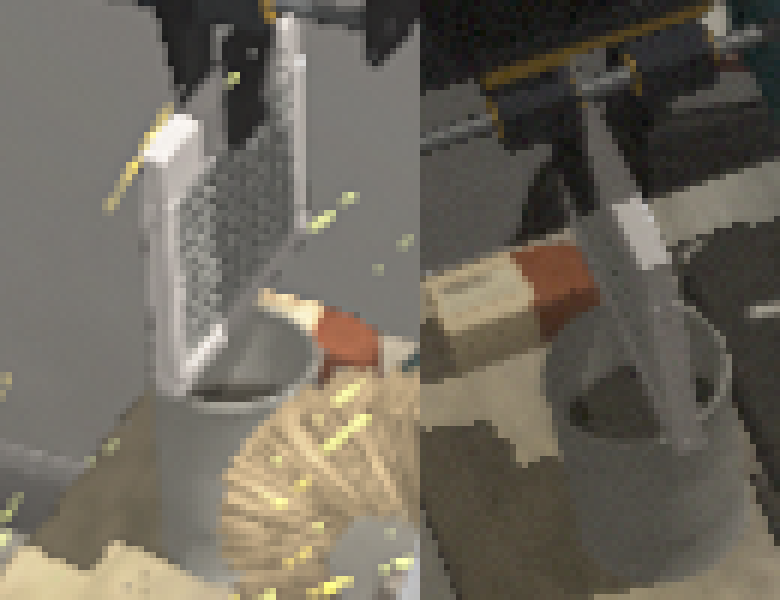

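View pics/wrist17.png

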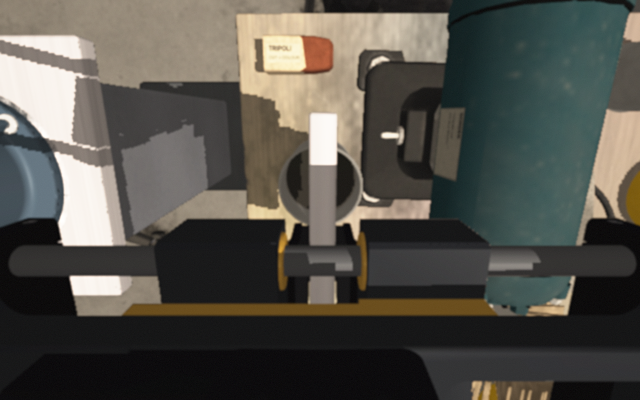

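View pics/scene17.png

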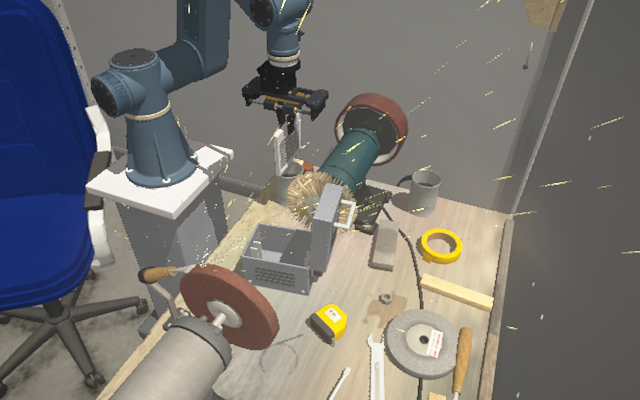

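```bash
python3 -c "
from h import *
S=load('side17');C=load('scene17');W=load('wrist17')
print('foot near',tri(S,(245,203.6),C,(278.7,175)))
o=robot.get_obs();p=np.array(o['position']);F=p-(0,.0635,.071)
print('pred',F,proj(S,F),proj(C,F))
print([onz(W,*u,.105).round(4) for u in((278,183),(361,183))], onz(W,323,113,p[2]+.047), onz(W,310,165,p[2]+.047),onz(W,336.5,165,p[2]+.047))
# tin rim side/scene
print('tin from side L/R rim',onz(S,200+(547-420)/6,130+365/6,.105),onz(S,200+(730-420)/6,130+365/6,.105))
print('flap moved?'); 
"
```

```text
foot near (array([ 0.42118873, -0.05340525,  0.13093367]), np.float64(0.0002229615593433592))
pred [ 0.419056   -0.05622214  0.1282807 ] (np.float64(244.68525557764082), np.float64(205.4297575328958)) (np.float64(277.4575279507346), np.float64(176.3112832161043))
[array([0.3805, 0.0164, 0.105 ]), array([0.4539, 0.0162, 0.105 ])] [0.42020052 0.07521572 0.2462807 ] [0.41455498 0.05352906 0.2462807 ] [0.42597398 0.05350024 0.2462807 ]
tin from side L/R rim [0.38618577 0.02442389 0.105     ] [ 0.45322158 -0.00638845  0.105     ]
flap moved?
```

carry_out(series=[[-1, -1, 0, 0, 0, -0.1, -1], [-1.5, -2, 0, 0, 0, -0.1, -1], [-1.5, -2, 0, 0, 0, -0.1, -1], [-1.5, -2, 0, 0, 0, -0.1, -1], [-1.5, -2, 0, 0, 0, -0.1, -1]])

```text
time: 19.92
position: [0.4171, 0.0058, 0.1993]
tool_rot: [0.707, 0.707, -0.0, -0.001]
ft_force: [0.5, -0.1, -1.8]
grip_width: 0.0117
```

```bash
python3 -c "
from h import *
plan((.418,.008,.198),0)
C=shot('scene','scene18');S=shot('side','side18')
cv2.imwrite('pics/z25.png',np.hstack([cv2.resize(C['pixels'][90:310,220:380,::-1],(400,550)),cv2.resize(S['pixels'][90:310,180:340,::-1],(400,550))]))
"
```

```text
pos [0.4171 0.0058 0.1993] f [ 0.5 -0.1 -1.8] w 0.0117 shift [2.2 0.9 1.3] rot [-0.08 -0.06 -0.02]
```

View pics/z25.png

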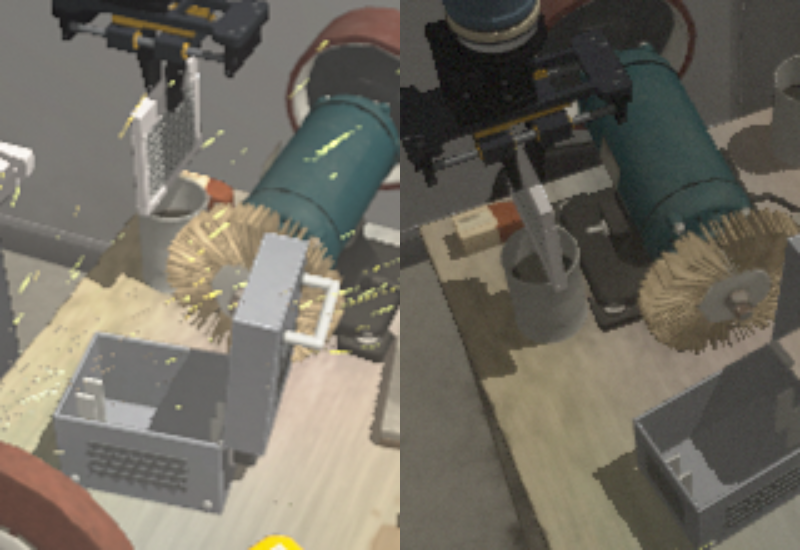

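The pictures show the flap standing open, the box empty, the plate upright above the tin mouth, and the tin where it was.

```bash
python3 -c "
from rig import robot
print(robot.hand_in())"
```

```text
the job is handed in; nothing more can be done
None
```

I opened the flap by its bar handle and left it standing open. I then drew the filter plate out by its top rail, turned it a quarter turn, and held it over the rightmost tin. I handed the job in at about 20 s, with the gripper still holding the plate.

**Last checks**
- **Flap:** it stands about 3 to 4° past upright, measured from the handle and the flap's edges.
- **Plate grip:** the opening was 11.7 mm on the 12 mm plate. The wrist force was about 2 N, which matches just the plate's weight.
- **Plate attitude:** the plate is upright, with its broad face square to world x within about 0.1° going by the tool pose.
- **Height:** the plate's lower edge was about 23 to 26 mm above the tin's rim, touching nothing.
- **Surroundings:** the tin had not moved in the pictures, and nothing lying about was touched. I checked the bystanders only by eye.

**What failed or disagreed**
- **First grasp:** it closed above the handle. In the pictures the fingertips ended about 20 mm short of the reported TCP. I worked to that offset from then on.
- **Centring over the tin:** the cameras differ on the tin's y position by 4 to 9 mm, with the wrist view reading farther left. I set the plate to a compromise, so it should be centred within a few mm.

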